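# Load a curing nest with fan-handle blocks and set its lamp

## Task

Put every bamboo fan-handle block that is on the counter into a pocket of the metal nest, seated fully home and flat. Then turn the white curing lamp so that its lit face looks towards the middle of the nest and lean it forward to 30 degrees from upright; only after that, bring the dimmer lever from off to half power, which is straight up. Leave the bowl, spoon, fan and hair clip where they are.

Things in the scene. Friction and masses are not known exactly. Their poses are not given: they have to be found in the camera images.
- block1_mid (a point): loose bamboo fan-handle block, about 40 g, stepped in plan, 26 tall: a wide part 42 long x 32 wide (x from -33 to +9), then a narrow tongue 24 long x 18 wide pointing to its own +x (x from +9 to +33). This point: on its centre line, half-way along the 66 length and half-way up; x towards the tongue, z up. It may be absent.
- block2_mid (a point): loose bamboo fan-handle block, about 40 g, stepped in plan, 26 tall: a wide part 42 long x 32 wide (x from -33 to +9), then a narrow tongue 24 long x 18 wide pointing to its own +x (x from +9 to +33). This point: on its centre line, half-way along the 66 length and half-way up; x towards the tongue, z up. It may be absent.
- block3_mid (a point): loose bamboo fan-handle block, about 40 g, stepped in plan, 26 tall: a wide part 42 long x 32 wide (x from -33 to +9), then a narrow tongue 24 long x 18 wide pointing to its own +x (x from +9 to +33). This point: on its centre line, half-way along the 66 length and half-way up; x towards the tongue, z up. It may be absent.
- block4_mid (a point): loose bamboo fan-handle block, about 40 g, stepped in plan, 26 tall: a wide part 42 long x 32 wide (x from -33 to +9), then a narrow tongue 24 long x 18 wide pointing to its own +x (x from +9 to +33). This point: on its centre line, half-way along the 66 length and half-way up; x towards the tongue, z up. It may be absent.
- block5_mid (a point): loose bamboo fan-handle block, about 40 g, stepped in plan, 26 tall: a wide part 42 long x 32 wide (x from -33 to +9), then a narrow tongue 24 long x 18 wide pointing to its own +x (x from +9 to +33). This point: on its centre line, half-way along the 66 length and half-way up; x towards the tongue, z up. It may be absent.
- block6_mid (a point): loose bamboo fan-handle block, about 40 g, stepped in plan, 26 tall: a wide part 42 long x 32 wide (x from -33 to +9), then a narrow tongue 24 long x 18 wide pointing to its own +x (x from +9 to +33). This point: on its centre line, half-way along the 66 length and half-way up; x towards the tongue, z up. It may be absent.
- pocket1 (a point): seat of one of six equal pockets in the nest: where the block's mid point lies when home. x towards the tongue end, z up. The pocket is 8 deep; this point is 13 above its floor. It has the block's stepped outline with 1.5 clearance all round, so a block enters one way only, and stands 18 proud of the nest when home. Which pocket takes which block does not matter.
- pocket2 (a point): seat of one of six equal pockets in the nest: where the block's mid point lies when home. x towards the tongue end, z up. The pocket is 8 deep; this point is 13 above its floor. It has the block's stepped outline with 1.5 clearance all round, so a block enters one way only, and stands 18 proud of the nest when home. Which pocket takes which block does not matter.
- pocket3 (a point): seat of one of six equal pockets in the nest: where the block's mid point lies when home. x towards the tongue end, z up. The pocket is 8 deep; this point is 13 above its floor. It has the block's stepped outline with 1.5 clearance all round, so a block enters one way only, and stands 18 proud of the nest when home. Which pocket takes which block does not matter.
- pocket4 (a point): seat of one of six equal pockets in the nest: where the block's mid point lies when home. x towards the tongue end, z up. The pocket is 8 deep; this point is 13 above its floor. It has the block's stepped outline with 1.5 clearance all round, so a block enters one way only, and stands 18 proud of the nest when home. Which pocket takes which block does not matter.
- pocket5 (a point): seat of one of six equal pockets in the nest: where the block's mid point lies when home. x towards the tongue end, z up. The pocket is 8 deep; this point is 13 above its floor. It has the block's stepped outline with 1.5 clearance all round, so a block enters one way only, and stands 18 proud of the nest when home. Which pocket takes which block does not matter.
- pocket6 (a point): seat of one of six equal pockets in the nest: where the block's mid point lies when home. x towards the tongue end, z up. The pocket is 8 deep; this point is 13 above its floor. It has the block's stepped outline with 1.5 clearance all round, so a block enters one way only, and stands 18 proud of the nest when home. Which pocket takes which block does not matter.
- nest_mid (a point): middle of the upper face of the fixed aluminium nest plate lying on the counter, 180 (x) x 186 (y) x 13 high, six stepped pockets, two rows 90 apart in x and three columns 62 apart in y, all with the tongue end to the nest's +x. Axes of the nest.
- lamp_pivot (a point): on the lamp's upright swivel axis, at the height of its tilt hinge, 60 above the counter; turns with the swivel: x is level and points where the lit face looks, z up, the tilt hinge runs along its y. The lamp stands on a fixed round foot of radius 55.
- lamp_bar (a point): middle of the steel handle bar on top of the white lamp panel: diameter 10, parallel to the tilt hinge, 150 from it straight up the panel, 60 free between two side stalks, its axis 30 clear of the panel's upper edge. Panel 112 wide, 110 tall, 18 thick, violet-grey lit face on its +x side. The bar may turn between the fingers, so one grasp can set swivel and tilt. Axes tilt with the panel.
- lamp_swivel (a joint): swivel of the lamp about the upright axis, rad, growing counter-clockwise from above; range -1.6 to 1.6; a stiff joint (0.12 N m) that stays where it is left. Its zero bears no relation to the nest.
- lamp_tilt (a joint): lean of the lamp panel, rad: 0 upright, positive leans its top forward, towards where the lit face looks; range -0.4 to 1.1; stiff (0.3 N m), stays where it is left. 30 degrees is 0.52.
- dimmer (a joint): dimmer lever angle, rad: 0 is off, leaning 0.7 rad to the -x of the dimmer box; 0.7 is straight up (half power); 1.4 is full, leaning to +x. Stiff (0.12 N m), stays where it is left.
- dimmer_grip (a point): on the lever's axis, 67 from its hinge, in the middle of the black grip: a cylinder of diameter 18 that reaches from 50 to 80 from the hinge, on a rod of diameter 8. z runs up along the lever.
- dimmer_pivot (a point): hinge of the dimmer lever, 35 above the counter in the middle of the fixed grey dimmer box (90 x 56 x 40 high); the lever swings in its x-z plane and the hinge runs along its y. x points from off to full, z up.
- bowl: green ceramic bowl, 120 across, 55 high, loose; bystander. Origin: centre of its underside
- spoon: stainless steel spoon, 170 long, loose; bystander
- fan: round paper hand fan with a bamboo handle, about 270 long, 10 thick, loose; bystander
- clip: black hair clip, 75 x 22 x 12, loose; bystander
There are look-alikes about, which are no part of the job. Leave any pink look-alike of the part that bears block6_mid alone.

How it is judged:
On the way, in this order (a step that is already met when the one before it is completed fails the run):
1. every block present is seated in a pocket, the dimmer still off (((horizontal distance between block1_mid and pocket1 below 0.004 m and z of block1_mid in the frame of pocket1 between -0.003 and 0.002 m and angle between the x axis of block1_mid and the x axis of pocket1, either way round below 0.1 rad and angle between the z axis of block1_mid and the z axis of pocket1, either way round below 0.05 rad) or (horizontal distance between block1_mid and pocket2 below 0.004 m and z of block1_mid in the frame of pocket2 between -0.003 and 0.002 m and angle between the x axis of block1_mid and the x axis of pocket2, either way round below 0.1 rad and angle between the z axis of block1_mid and the z axis of pocket2, either way round below 0.05 rad) or (horizontal distance between block1_mid and pocket3 below 0.004 m and z of block1_mid in the frame of pocket3 between -0.003 and 0.002 m and angle between the x axis of block1_mid and the x axis of pocket3, either way round below 0.1 rad and angle between the z axis of block1_mid and the z axis of pocket3, either way round below 0.05 rad) or (horizontal distance between block1_mid and pocket4 below 0.004 m and z of block1_mid in the frame of pocket4 between -0.003 and 0.002 m and angle between the x axis of block1_mid and the x axis of pocket4, either way round below 0.1 rad and angle between the z axis of block1_mid and the z axis of pocket4, either way round below 0.05 rad) or (horizontal distance between block1_mid and pocket5 below 0.004 m and z of block1_mid in the frame of pocket5 between -0.003 and 0.002 m and angle between the x axis of block1_mid and the x axis of pocket5, either way round below 0.1 rad and angle between the z axis of block1_mid and the z axis of pocket5, either way round below 0.05 rad) or (horizontal distance between block1_mid and pocket6 below 0.004 m and z of block1_mid in the frame of pocket6 between -0.003 and 0.002 m and angle between the x axis of block1_mid and the x axis of pocket6, either way round below 0.1 rad and angle between the z axis of block1_mid and the z axis of pocket6, either way round below 0.05 rad)) and ((horizontal distance between block2_mid and pocket1 below 0.004 m and z of block2_mid in the frame of pocket1 between -0.003 and 0.002 m and angle between the x axis of block2_mid and the x axis of pocket1, either way round below 0.1 rad and angle between the z axis of block2_mid and the z axis of pocket1, either way round below 0.05 rad) or (horizontal distance between block2_mid and pocket2 below 0.004 m and z of block2_mid in the frame of pocket2 between -0.003 and 0.002 m and angle between the x axis of block2_mid and the x axis of pocket2, either way round below 0.1 rad and angle between the z axis of block2_mid and the z axis of pocket2, either way round below 0.05 rad) or (horizontal distance between block2_mid and pocket3 below 0.004 m and z of block2_mid in the frame of pocket3 between -0.003 and 0.002 m and angle between the x axis of block2_mid and the x axis of pocket3, either way round below 0.1 rad and angle between the z axis of block2_mid and the z axis of pocket3, either way round below 0.05 rad) or (horizontal distance between block2_mid and pocket4 below 0.004 m and z of block2_mid in the frame of pocket4 between -0.003 and 0.002 m and angle between the x axis of block2_mid and the x axis of pocket4, either way round below 0.1 rad and angle between the z axis of block2_mid and the z axis of pocket4, either way round below 0.05 rad) or (horizontal distance between block2_mid and pocket5 below 0.004 m and z of block2_mid in the frame of pocket5 between -0.003 and 0.002 m and angle between the x axis of block2_mid and the x axis of pocket5, either way round below 0.1 rad and angle between the z axis of block2_mid and the z axis of pocket5, either way round below 0.05 rad) or (horizontal distance between block2_mid and pocket6 below 0.004 m and z of block2_mid in the frame of pocket6 between -0.003 and 0.002 m and angle between the x axis of block2_mid and the x axis of pocket6, either way round below 0.1 rad and angle between the z axis of block2_mid and the z axis of pocket6, either way round below 0.05 rad)) and ((horizontal distance between block3_mid and pocket1 below 0.004 m and z of block3_mid in the frame of pocket1 between -0.003 and 0.002 m and angle between the x axis of block3_mid and the x axis of pocket1, either way round below 0.1 rad and angle between the z axis of block3_mid and the z axis of pocket1, either way round below 0.05 rad) or (horizontal distance between block3_mid and pocket2 below 0.004 m and z of block3_mid in the frame of pocket2 between -0.003 and 0.002 m and angle between the x axis of block3_mid and the x axis of pocket2, either way round below 0.1 rad and angle between the z axis of block3_mid and the z axis of pocket2, either way round below 0.05 rad) or (horizontal distance between block3_mid and pocket3 below 0.004 m and z of block3_mid in the frame of pocket3 between -0.003 and 0.002 m and angle between the x axis of block3_mid and the x axis of pocket3, either way round below 0.1 rad and angle between the z axis of block3_mid and the z axis of pocket3, either way round below 0.05 rad) or (horizontal distance between block3_mid and pocket4 below 0.004 m and z of block3_mid in the frame of pocket4 between -0.003 and 0.002 m and angle between the x axis of block3_mid and the x axis of pocket4, either way round below 0.1 rad and angle between the z axis of block3_mid and the z axis of pocket4, either way round below 0.05 rad) or (horizontal distance between block3_mid and pocket5 below 0.004 m and z of block3_mid in the frame of pocket5 between -0.003 and 0.002 m and angle between the x axis of block3_mid and the x axis of pocket5, either way round below 0.1 rad and angle between the z axis of block3_mid and the z axis of pocket5, either way round below 0.05 rad) or (horizontal distance between block3_mid and pocket6 below 0.004 m and z of block3_mid in the frame of pocket6 between -0.003 and 0.002 m and angle between the x axis of block3_mid and the x axis of pocket6, either way round below 0.1 rad and angle between the z axis of block3_mid and the z axis of pocket6, either way round below 0.05 rad)) and ((horizontal distance between block4_mid and pocket1 below 0.004 m and z of block4_mid in the frame of pocket1 between -0.003 and 0.002 m and angle between the x axis of block4_mid and the x axis of pocket1, either way round below 0.1 rad and angle between the z axis of block4_mid and the z axis of pocket1, either way round below 0.05 rad) or (horizontal distance between block4_mid and pocket2 below 0.004 m and z of block4_mid in the frame of pocket2 between -0.003 and 0.002 m and angle between the x axis of block4_mid and the x axis of pocket2, either way round below 0.1 rad and angle between the z axis of block4_mid and the z axis of pocket2, either way round below 0.05 rad) or (horizontal distance between block4_mid and pocket3 below 0.004 m and z of block4_mid in the frame of pocket3 between -0.003 and 0.002 m and angle between the x axis of block4_mid and the x axis of pocket3, either way round below 0.1 rad and angle between the z axis of block4_mid and the z axis of pocket3, either way round below 0.05 rad) or (horizontal distance between block4_mid and pocket4 below 0.004 m and z of block4_mid in the frame of pocket4 between -0.003 and 0.002 m and angle between the x axis of block4_mid and the x axis of pocket4, either way round below 0.1 rad and angle between the z axis of block4_mid and the z axis of pocket4, either way round below 0.05 rad) or (horizontal distance between block4_mid and pocket5 below 0.004 m and z of block4_mid in the frame of pocket5 between -0.003 and 0.002 m and angle between the x axis of block4_mid and the x axis of pocket5, either way round below 0.1 rad and angle between the z axis of block4_mid and the z axis of pocket5, either way round below 0.05 rad) or (horizontal distance between block4_mid and pocket6 below 0.004 m and z of block4_mid in the frame of pocket6 between -0.003 and 0.002 m and angle between the x axis of block4_mid and the x axis of pocket6, either way round below 0.1 rad and angle between the z axis of block4_mid and the z axis of pocket6, either way round below 0.05 rad)) and ((horizontal distance between block5_mid and pocket1 below 0.004 m and z of block5_mid in the frame of pocket1 between -0.003 and 0.002 m and angle between the x axis of block5_mid and the x axis of pocket1, either way round below 0.1 rad and angle between the z axis of block5_mid and the z axis of pocket1, either way round below 0.05 rad) or (horizontal distance between block5_mid and pocket2 below 0.004 m and z of block5_mid in the frame of pocket2 between -0.003 and 0.002 m and angle between the x axis of block5_mid and the x axis of pocket2, either way round below 0.1 rad and angle between the z axis of block5_mid and the z axis of pocket2, either way round below 0.05 rad) or (horizontal distance between block5_mid and pocket3 below 0.004 m and z of block5_mid in the frame of pocket3 between -0.003 and 0.002 m and angle between the x axis of block5_mid and the x axis of pocket3, either way round below 0.1 rad and angle between the z axis of block5_mid and the z axis of pocket3, either way round below 0.05 rad) or (horizontal distance between block5_mid and pocket4 below 0.004 m and z of block5_mid in the frame of pocket4 between -0.003 and 0.002 m and angle between the x axis of block5_mid and the x axis of pocket4, either way round below 0.1 rad and angle between the z axis of block5_mid and the z axis of pocket4, either way round below 0.05 rad) or (horizontal distance between block5_mid and pocket5 below 0.004 m and z of block5_mid in the frame of pocket5 between -0.003 and 0.002 m and angle between the x axis of block5_mid and the x axis of pocket5, either way round below 0.1 rad and angle between the z axis of block5_mid and the z axis of pocket5, either way round below 0.05 rad) or (horizontal distance between block5_mid and pocket6 below 0.004 m and z of block5_mid in the frame of pocket6 between -0.003 and 0.002 m and angle between the x axis of block5_mid and the x axis of pocket6, either way round below 0.1 rad and angle between the z axis of block5_mid and the z axis of pocket6, either way round below 0.05 rad)) and ((horizontal distance between block6_mid and pocket1 below 0.004 m and z of block6_mid in the frame of pocket1 between -0.003 and 0.002 m and angle between the x axis of block6_mid and the x axis of pocket1, either way round below 0.1 rad and angle between the z axis of block6_mid and the z axis of pocket1, either way round below 0.05 rad) or (horizontal distance between block6_mid and pocket2 below 0.004 m and z of block6_mid in the frame of pocket2 between -0.003 and 0.002 m and angle between the x axis of block6_mid and the x axis of pocket2, either way round below 0.1 rad and angle between the z axis of block6_mid and the z axis of pocket2, either way round below 0.05 rad) or (horizontal distance between block6_mid and pocket3 below 0.004 m and z of block6_mid in the frame of pocket3 between -0.003 and 0.002 m and angle between the x axis of block6_mid and the x axis of pocket3, either way round below 0.1 rad and angle between the z axis of block6_mid and the z axis of pocket3, either way round below 0.05 rad) or (horizontal distance between block6_mid and pocket4 below 0.004 m and z of block6_mid in the frame of pocket4 between -0.003 and 0.002 m and angle between the x axis of block6_mid and the x axis of pocket4, either way round below 0.1 rad and angle between the z axis of block6_mid and the z axis of pocket4, either way round below 0.05 rad) or (horizontal distance between block6_mid and pocket5 below 0.004 m and z of block6_mid in the frame of pocket5 between -0.003 and 0.002 m and angle between the x axis of block6_mid and the x axis of pocket5, either way round below 0.1 rad and angle between the z axis of block6_mid and the z axis of pocket5, either way round below 0.05 rad) or (horizontal distance between block6_mid and pocket6 below 0.004 m and z of block6_mid in the frame of pocket6 between -0.003 and 0.002 m and angle between the x axis of block6_mid and the x axis of pocket6, either way round below 0.1 rad and angle between the z axis of block6_mid and the z axis of pocket6, either way round below 0.05 rad)) and value of joint dimmer below 0.4 rad), for 0.2 s.
2. the lamp faces the middle of the nest and leans forward 30 degrees, the dimmer still off (y of nest_mid in the frame of lamp_pivot between -0.025 and 0.025 m and x of nest_mid in the frame of lamp_pivot above 0.05 m and value of joint lamp_tilt between 0.424 and 0.624 rad and value of joint dimmer below 0.4 rad), for 0.2 s.
3. the dimmer lever stands straight up (value of joint dimmer between 0.58 and 0.82 rad), for 0.2 s.
At the end, for the whole second after the job is handed in: every block present lies at rest home in a pocket (within 4 mm sideways, 2 mm in height, 0.1 rad in yaw, 0.05 rad flat); the lamp's facing line passes within 25 mm of the nest's middle; lamp tilt 0.52 +/- 0.10 rad; dimmer 0.70 +/- 0.12 rad (all of step 3 and ((horizontal distance between block1_mid and pocket1 below 0.004 m and z of block1_mid in the frame of pocket1 between -0.003 and 0.002 m and angle between the x axis of block1_mid and the x axis of pocket1, either way round below 0.1 rad and angle between the z axis of block1_mid and the z axis of pocket1, either way round below 0.05 rad) or (horizontal distance between block1_mid and pocket2 below 0.004 m and z of block1_mid in the frame of pocket2 between -0.003 and 0.002 m and angle between the x axis of block1_mid and the x axis of pocket2, either way round below 0.1 rad and angle between the z axis of block1_mid and the z axis of pocket2, either way round below 0.05 rad) or (horizontal distance between block1_mid and pocket3 below 0.004 m and z of block1_mid in the frame of pocket3 between -0.003 and 0.002 m and angle between the x axis of block1_mid and the x axis of pocket3, either way round below 0.1 rad and angle between the z axis of block1_mid and the z axis of pocket3, either way round below 0.05 rad) or (horizontal distance between block1_mid and pocket4 below 0.004 m and z of block1_mid in the frame of pocket4 between -0.003 and 0.002 m and angle between the x axis of block1_mid and the x axis of pocket4, either way round below 0.1 rad and angle between the z axis of block1_mid and the z axis of pocket4, either way round below 0.05 rad) or (horizontal distance between block1_mid and pocket5 below 0.004 m and z of block1_mid in the frame of pocket5 between -0.003 and 0.002 m and angle between the x axis of block1_mid and the x axis of pocket5, either way round below 0.1 rad and angle between the z axis of block1_mid and the z axis of pocket5, either way round below 0.05 rad) or (horizontal distance between block1_mid and pocket6 below 0.004 m and z of block1_mid in the frame of pocket6 between -0.003 and 0.002 m and angle between the x axis of block1_mid and the x axis of pocket6, either way round below 0.1 rad and angle between the z axis of block1_mid and the z axis of pocket6, either way round below 0.05 rad)) and ((horizontal distance between block2_mid and pocket1 below 0.004 m and z of block2_mid in the frame of pocket1 between -0.003 and 0.002 m and angle between the x axis of block2_mid and the x axis of pocket1, either way round below 0.1 rad and angle between the z axis of block2_mid and the z axis of pocket1, either way round below 0.05 rad) or (horizontal distance between block2_mid and pocket2 below 0.004 m and z of block2_mid in the frame of pocket2 between -0.003 and 0.002 m and angle between the x axis of block2_mid and the x axis of pocket2, either way round below 0.1 rad and angle between the z axis of block2_mid and the z axis of pocket2, either way round below 0.05 rad) or (horizontal distance between block2_mid and pocket3 below 0.004 m and z of block2_mid in the frame of pocket3 between -0.003 and 0.002 m and angle between the x axis of block2_mid and the x axis of pocket3, either way round below 0.1 rad and angle between the z axis of block2_mid and the z axis of pocket3, either way round below 0.05 rad) or (horizontal distance between block2_mid and pocket4 below 0.004 m and z of block2_mid in the frame of pocket4 between -0.003 and 0.002 m and angle between the x axis of block2_mid and the x axis of pocket4, either way round below 0.1 rad and angle between the z axis of block2_mid and the z axis of pocket4, either way round below 0.05 rad) or (horizontal distance between block2_mid and pocket5 below 0.004 m and z of block2_mid in the frame of pocket5 between -0.003 and 0.002 m and angle between the x axis of block2_mid and the x axis of pocket5, either way round below 0.1 rad and angle between the z axis of block2_mid and the z axis of pocket5, either way round below 0.05 rad) or (horizontal distance between block2_mid and pocket6 below 0.004 m and z of block2_mid in the frame of pocket6 between -0.003 and 0.002 m and angle between the x axis of block2_mid and the x axis of pocket6, either way round below 0.1 rad and angle between the z axis of block2_mid and the z axis of pocket6, either way round below 0.05 rad)) and ((horizontal distance between block3_mid and pocket1 below 0.004 m and z of block3_mid in the frame of pocket1 between -0.003 and 0.002 m and angle between the x axis of block3_mid and the x axis of pocket1, either way round below 0.1 rad and angle between the z axis of block3_mid and the z axis of pocket1, either way round below 0.05 rad) or (horizontal distance between block3_mid and pocket2 below 0.004 m and z of block3_mid in the frame of pocket2 between -0.003 and 0.002 m and angle between the x axis of block3_mid and the x axis of pocket2, either way round below 0.1 rad and angle between the z axis of block3_mid and the z axis of pocket2, either way round below 0.05 rad) or (horizontal distance between block3_mid and pocket3 below 0.004 m and z of block3_mid in the frame of pocket3 between -0.003 and 0.002 m and angle between the x axis of block3_mid and the x axis of pocket3, either way round below 0.1 rad and angle between the z axis of block3_mid and the z axis of pocket3, either way round below 0.05 rad) or (horizontal distance between block3_mid and pocket4 below 0.004 m and z of block3_mid in the frame of pocket4 between -0.003 and 0.002 m and angle between the x axis of block3_mid and the x axis of pocket4, either way round below 0.1 rad and angle between the z axis of block3_mid and the z axis of pocket4, either way round below 0.05 rad) or (horizontal distance between block3_mid and pocket5 below 0.004 m and z of block3_mid in the frame of pocket5 between -0.003 and 0.002 m and angle between the x axis of block3_mid and the x axis of pocket5, either way round below 0.1 rad and angle between the z axis of block3_mid and the z axis of pocket5, either way round below 0.05 rad) or (horizontal distance between block3_mid and pocket6 below 0.004 m and z of block3_mid in the frame of pocket6 between -0.003 and 0.002 m and angle between the x axis of block3_mid and the x axis of pocket6, either way round below 0.1 rad and angle between the z axis of block3_mid and the z axis of pocket6, either way round below 0.05 rad)) and ((horizontal distance between block4_mid and pocket1 below 0.004 m and z of block4_mid in the frame of pocket1 between -0.003 and 0.002 m and angle between the x axis of block4_mid and the x axis of pocket1, either way round below 0.1 rad and angle between the z axis of block4_mid and the z axis of pocket1, either way round below 0.05 rad) or (horizontal distance between block4_mid and pocket2 below 0.004 m and z of block4_mid in the frame of pocket2 between -0.003 and 0.002 m and angle between the x axis of block4_mid and the x axis of pocket2, either way round below 0.1 rad and angle between the z axis of block4_mid and the z axis of pocket2, either way round below 0.05 rad) or (horizontal distance between block4_mid and pocket3 below 0.004 m and z of block4_mid in the frame of pocket3 between -0.003 and 0.002 m and angle between the x axis of block4_mid and the x axis of pocket3, either way round below 0.1 rad and angle between the z axis of block4_mid and the z axis of pocket3, either way round below 0.05 rad) or (horizontal distance between block4_mid and pocket4 below 0.004 m and z of block4_mid in the frame of pocket4 between -0.003 and 0.002 m and angle between the x axis of block4_mid and the x axis of pocket4, either way round below 0.1 rad and angle between the z axis of block4_mid and the z axis of pocket4, either way round below 0.05 rad) or (horizontal distance between block4_mid and pocket5 below 0.004 m and z of block4_mid in the frame of pocket5 between -0.003 and 0.002 m and angle between the x axis of block4_mid and the x axis of pocket5, either way round below 0.1 rad and angle between the z axis of block4_mid and the z axis of pocket5, either way round below 0.05 rad) or (horizontal distance between block4_mid and pocket6 below 0.004 m and z of block4_mid in the frame of pocket6 between -0.003 and 0.002 m and angle between the x axis of block4_mid and the x axis of pocket6, either way round below 0.1 rad and angle between the z axis of block4_mid and the z axis of pocket6, either way round below 0.05 rad)) and ((horizontal distance between block5_mid and pocket1 below 0.004 m and z of block5_mid in the frame of pocket1 between -0.003 and 0.002 m and angle between the x axis of block5_mid and the x axis of pocket1, either way round below 0.1 rad and angle between the z axis of block5_mid and the z axis of pocket1, either way round below 0.05 rad) or (horizontal distance between block5_mid and pocket2 below 0.004 m and z of block5_mid in the frame of pocket2 between -0.003 and 0.002 m and angle between the x axis of block5_mid and the x axis of pocket2, either way round below 0.1 rad and angle between the z axis of block5_mid and the z axis of pocket2, either way round below 0.05 rad) or (horizontal distance between block5_mid and pocket3 below 0.004 m and z of block5_mid in the frame of pocket3 between -0.003 and 0.002 m and angle between the x axis of block5_mid and the x axis of pocket3, either way round below 0.1 rad and angle between the z axis of block5_mid and the z axis of pocket3, either way round below 0.05 rad) or (horizontal distance between block5_mid and pocket4 below 0.004 m and z of block5_mid in the frame of pocket4 between -0.003 and 0.002 m and angle between the x axis of block5_mid and the x axis of pocket4, either way round below 0.1 rad and angle between the z axis of block5_mid and the z axis of pocket4, either way round below 0.05 rad) or (horizontal distance between block5_mid and pocket5 below 0.004 m and z of block5_mid in the frame of pocket5 between -0.003 and 0.002 m and angle between the x axis of block5_mid and the x axis of pocket5, either way round below 0.1 rad and angle between the z axis of block5_mid and the z axis of pocket5, either way round below 0.05 rad) or (horizontal distance between block5_mid and pocket6 below 0.004 m and z of block5_mid in the frame of pocket6 between -0.003 and 0.002 m and angle between the x axis of block5_mid and the x axis of pocket6, either way round below 0.1 rad and angle between the z axis of block5_mid and the z axis of pocket6, either way round below 0.05 rad)) and ((horizontal distance between block6_mid and pocket1 below 0.004 m and z of block6_mid in the frame of pocket1 between -0.003 and 0.002 m and angle between the x axis of block6_mid and the x axis of pocket1, either way round below 0.1 rad and angle between the z axis of block6_mid and the z axis of pocket1, either way round below 0.05 rad) or (horizontal distance between block6_mid and pocket2 below 0.004 m and z of block6_mid in the frame of pocket2 between -0.003 and 0.002 m and angle between the x axis of block6_mid and the x axis of pocket2, either way round below 0.1 rad and angle between the z axis of block6_mid and the z axis of pocket2, either way round below 0.05 rad) or (horizontal distance between block6_mid and pocket3 below 0.004 m and z of block6_mid in the frame of pocket3 between -0.003 and 0.002 m and angle between the x axis of block6_mid and the x axis of pocket3, either way round below 0.1 rad and angle between the z axis of block6_mid and the z axis of pocket3, either way round below 0.05 rad) or (horizontal distance between block6_mid and pocket4 below 0.004 m and z of block6_mid in the frame of pocket4 between -0.003 and 0.002 m and angle between the x axis of block6_mid and the x axis of pocket4, either way round below 0.1 rad and angle between the z axis of block6_mid and the z axis of pocket4, either way round below 0.05 rad) or (horizontal distance between block6_mid and pocket5 below 0.004 m and z of block6_mid in the frame of pocket5 between -0.003 and 0.002 m and angle between the x axis of block6_mid and the x axis of pocket5, either way round below 0.1 rad and angle between the z axis of block6_mid and the z axis of pocket5, either way round below 0.05 rad) or (horizontal distance between block6_mid and pocket6 below 0.004 m and z of block6_mid in the frame of pocket6 between -0.003 and 0.002 m and angle between the x axis of block6_mid and the x axis of pocket6, either way round below 0.1 rad and angle between the z axis of block6_mid and the z axis of pocket6, either way round below 0.05 rad)) and y of nest_mid in the frame of lamp_pivot between -0.025 and 0.025 m and x of nest_mid in the frame of lamp_pivot above 0.05 m and value of joint lamp_tilt between 0.424 and 0.624 rad and linear speed of each of block1, block2, block3, block4, block5, block6 below 0.02 m/s); the robot touches nothing.
It fails at once if the bowl is moved more than 3 cm (distance of bowl from where it was at the start of the episode above 0.03 m).
It fails at once if the spoon is moved more than 3 cm (distance of spoon from where it was at the start of the episode above 0.03 m).
It fails at once if the fan is moved more than 3 cm (distance of fan from where it was at the start of the episode above 0.03 m).
It fails at once if the clip is moved more than 3 cm (distance of clip from where it was at the start of the episode above 0.03 m).
Of block1, block2, block3, block4, block5, block6 only 4 to 6 are there at a start; the rules pass over those that are not, and their reading is None.
At some moment in a run one of block1, block2, block3, block4, block5, block6 may be knocked a few centimetres aside while the robot is not near it.
Once in a run the grip may slacken for a moment while it holds something.
It also fails if it takes over 210 s, if anything falls off the work surface, if the arm or the gripper's body presses on something with over 40 N, if the wrist force passes 120 N, or if a joint passes its speed limit or range.

## Robot

A 6-joint arm with a two-finger parallel gripper is mounted at the origin on the work surface. World frame = base frame: x ahead of the robot, y to its left, z up, the work surface at z = 0. Lengths are in m, angles in rad, forces in N, time in s.
With the tool pointing down it reaches from about 0.275 to 0.75 m from the base axis. Payload 10.2 kg.
Tool frame: the origin (TCP) lies midway between the tips of the shut fingers; the grasp point (between the pads) lies 19 mm behind it (arm.grip_point_offset is the distance from the TCP to the grasp point, in m); z points along the fingers, y is the line along which they close (so a half turn about z gives the same grasp; the last joint's range is limited). The gripper opens to 85 mm and grips with 20 to 120 N. Pads are 22 mm wide; open, the fingers measure 114 mm over their backs; the gripper's body (76 mm by 85 mm) begins 54 mm behind the grasp point. The pads swing forward as they close: fully open they stand 13 mm farther back than shut.
Start: joints at [1.028, 0.313, 1.498, -0, 1.331, -0.223], TCP at [0.165, 0.498, 0.231] pointing down, gripper open.
Joint ranges: [-2.94, 2.94], [-0.97, 2.17], [0.19, 2.56], [-1.23, 4.37], [0.02, 3.11], [-2.88, 2.88]. Speed limits (rad/s): [2.39, 2.39, 3.01, 3.14, 3.14, 3.14].

## Interface

Orientations are given as a 3x3 rotation matrix whose columns are the frame's x, y, z axes.
In Python, from rig import arm gives the robot as it stands. The module is installed in compiled form; this text tells all that it offers.
- The arm moves only by the tool arm_command, never from a script. Its argument "plan" is a list of rows, each an object with "linear": the shift along the tool's x, y, z in mm, a list of three; "delta_rot": the turn, a rotation vector about the tool's x, y, z in degrees, a list of three; "fingers": the closure, from 0 (fully open) to 1 (shut). In form: [{"linear": [x, y, z], "delta_rot": [ax, ay, az], "fingers": fingers}, ...]. A call has 1 to 20 rows; each row is the pose to reach, as a shift and turn from the pose commanded when the call began, along the tool's axes at that moment; what a row does not reach only later rows make up. A row lasts 1/8 s, in which the tool goes at most 62.5 mm and 10.7 degrees, less where a joint would pass 70% of its speed; a pose out of reach is approached as far as the arm can. A call with a gripper value outside its range is refused whole. The fingers move at their own pace and stop on an object; "squeeze" is the grip in N (left out, the last holds). Time passes only in rows, so rows that repeat a pose let the fingers close. It gives the time, the measured TCP pose, the force, the opening and the grip force at its end, in the units of the state.
- arm.sense(): the state, without advancing time (a new reading comes with each control period).
- arm.get_image(name): name is "side" or "top" or "wrist"; returns a dict with "img" (384x512x3 uint8, red, green, blue), "K" (3x3 intrinsics, pixels), "position" and "orientation" of the camera in the world. Camera axes: x right, y up, looking along -z (the intrinsics and any distortion apply to the point x, -y, -z); pixel columns grow to the right and rows downward; lengths in m; the calibration is good to about 2 mm. A picture is of the moment at which its call begins. There is no depth.
- arm.job_done(): hands the job in; it is judged then, once.
Trained networks look in the newest picture that a camera, given by its name, has taken for a name from the list of things; names that differ only in an ending like _2 or _b are one class to them, and where a whole thing is asked for, a point or a joint stands for the part that bears it (a point fixed in the world has none). Each returns a list of dicts, best first, with "p" (0 to 1); they miss things now and then, are a little off and sometimes report something else, mostly with a low value. They report only what shows in the picture. A call takes as long as a camera call. They do not tell look-alikes from the thing itself.
- arm.find_in(camera, name): "location" ([x, y, z] in m, in the coordinates of the camera as it stood for that picture, good to about 4 mm: the middle of the surface that is visible of it).
- arm.cut_out(camera, name): "region" (384x512 bool, what is visible of it).
- arm.landmark_of(camera, name): "location" ([x, y, z] in m, in the coordinates of the camera as it stood for that picture, good to about 4 mm: a listed point, or the origin of a listed thing).
The state is a dict: "clock": time; "joints": joint angles; "joint_vel": joint speeds; "tau": joint torques, N m; "ee_pos": TCP position; "eef_rot": TCP orientation; "force": force on the tool from outside, world axes, zero at the start; "moment": the same for the moment, N m; "width": finger opening in m; "grasp_force": force on a finger pad.
Only numpy, scipy, OpenCV 4.12 (cv2) and the standard library are available. Lean on these libraries where they do the work, as an engineer would, in place of code of your own. Each camera call takes 0.05 s, during which the arm holds its last target. There are 200 camera calls.

## Working session

There is one attempt and no reset: what is moved stays moved. The work goes in short steps, Python scripts to look and compute and a tool call to move; the robot and the scene stay as the last step left them, time stands still between calls to the robot, and variables do not carry over. Pictures are saved under pics/ and viewed, at most 14 in all, crops included, and the job is handed in when it is done.

Besides the shell and the picture viewer there is one more tool, called after "Call:" by a JSON object that holds its "method" and its "body". arm_command: Moves the arm, as the interface text tells. Its arguments: {"type":"object","properties":{"plan":{"type":"array","items":{"type":"object","properties":{"linear":{"type":"array","items":{"type":"number"}},"delta_rot":{"type":"array","items":{"type":"number"}},"fingers":{"type":"number"}}}},"squeeze":{"type":"number"}},"required":["plan"]}

```bash
mkdir -p pics; cat > h.py <<'E'
from rig import arm
import numpy as np, cv2
def cam2w(im,p): return np.array(im['position'])+np.array(im['orientation'])@np.array(p)
def proj(im,P):
    p=np.array(im['orientation']).T@(np.atleast_2d(P)-np.array(im['position'])).T
    q=np.array(im['K'])@np.array([p[0],-p[1],-p[2]]); return (q[:2]/q[2]).T
def ray(im,uv,z):
    d=np.linalg.inv(np.array(im['K']))@np.array([uv[0],uv[1],1.]); d=np.array(im['orientation'])@np.array([d[0],-d[1],-d[2]])
    c=np.array(im['position']); return c+d*(z-c[2])/d[2]
def save(im,n): cv2.imwrite('pics/'+n+'.png',im['img'][:,:,::-1])
E
python3 - <<'E'
from h import *
np.set_printoptions(precision=3,suppress=True)
s=arm.sense(); print({k:s[k] for k in('clock','ee_pos','eef_rot','force','width')})
for c in('top','side'):
    im=arm.get_image(c); save(im,c+'0'); print(c,im['position'],im['K'][0])
    for n in['block1_mid','pocket1','nest_mid','lamp_pivot','lamp_bar','dimmer_grip','dimmer_pivot','bowl','spoon','fan','clip']:
        print(n,[(round(d['p'],2),cam2w(im,d['location'])) for d in arm.landmark_of(c,n)])
E
```

```text
{'clock': 0.0, 'ee_pos': array([0.165, 0.498, 0.231]), 'eef_rot': array([[-0.949,  0.314, -0.001],
       [ 0.314,  0.949, -0.001],
       [ 0.   , -0.001, -1.   ]]), 'force': array([ 0.259,  0.316, -0.277]), 'width': 0.08528087558790984}
top [0.32  0.081 1.263] [418.278   0.    253.445]
block1_mid [(0.78, array([0.513, 0.205, 0.014]))]
pocket1 [(0.97, array([ 0.621, -0.056,  0.017])), (0.93, array([0.546, 0.071, 0.019])), (0.83, array([0.627, 0.004, 0.021])), (0.72, array([0.634, 0.066, 0.018])), (0.65, array([ 0.533, -0.047,  0.019])), (0.43, array([ 0.563, -0.312,  0.213])), (0.43, array([ 0.389, -0.29 ,  0.035]))]
nest_mid [(0.83, array([0.584, 0.005, 0.015]))]
lamp_pivot [(0.61, array([ 0.561, -0.303,  0.06 ]))]
lamp_bar [(0.56, array([ 0.564, -0.312,  0.213]))]
dimmer_grip [(0.58, array([ 0.354, -0.303,  0.091]))]
dimmer_pivot [(0.93, array([ 0.389, -0.291,  0.032]))]
bowl [(0.9, array([ 0.809, -0.073,  0.   ]))]
spoon [(0.93, array([ 0.38 , -0.067, -0.002]))]
fan [(0.79, array([0.776, 0.238, 0.004]))]
clip [(0.49, array([0.547, 0.071, 0.016])), (0.45, array([ 0.505,  0.442, -0
[... 289 characters left out ...]
.542, 0.073, 0.018])), (0.63, array([0.544, 0.013, 0.017])), (0.62, array([ 0.628, -0.054,  0.023]))]
nest_mid [(0.75, array([0.588, 0.006, 0.012]))]
lamp_pivot [(0.66, array([ 0.558, -0.3  ,  0.062]))]
lamp_bar [(0.6, array([ 0.563, -0.307,  0.211]))]
dimmer_grip [(0.39, array([ 0.354, -0.304,  0.091]))]
dimmer_pivot [(0.78, array([ 0.389, -0.29 ,  0.038]))]
bowl [(0.68, array([ 0.51 ,  0.44 , -0.001])), (0.62, array([ 0.809, -0.073,  0.002])), (0.24, array([0.636, 0.068, 0.018]))]
spoon [(0.87, array([ 0.382, -0.064, -0.001])), (0.6, array([0.387, 0.333, 0.016]))]
fan [(0.65, array([0.78 , 0.24 , 0.001])), (0.41, array([0.624, 0.337, 0.012]))]
clip [(0.62, array([ 0.509,  0.442, -0.002]))]
```

```bash
python3 -c "
import cv2,numpy as np
a=cv2.imread('pics/top0.png');cv2.imwrite('pics/top0b.png',cv2.resize(a,(800,600),interpolation=cv2.INTER_CUBIC))"
```

```text
(no output)
```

View pics/top0b.png

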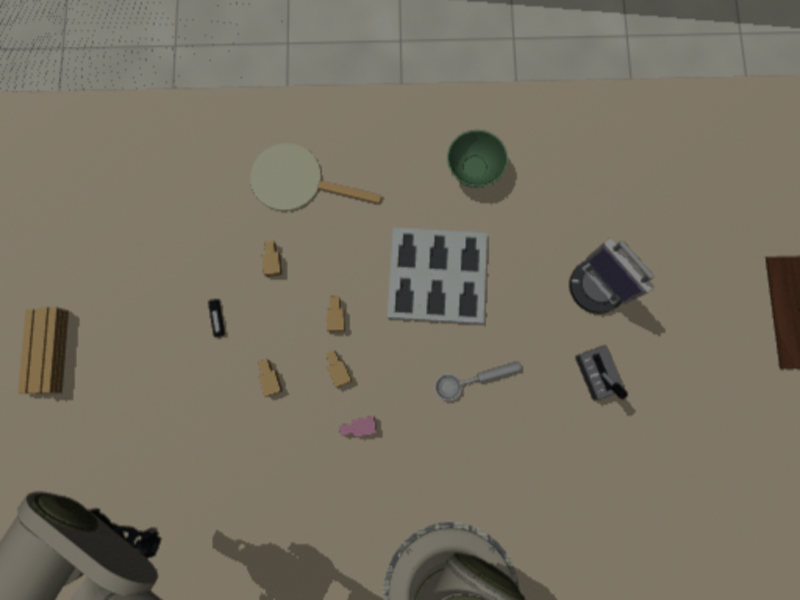

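View pics/side0.png

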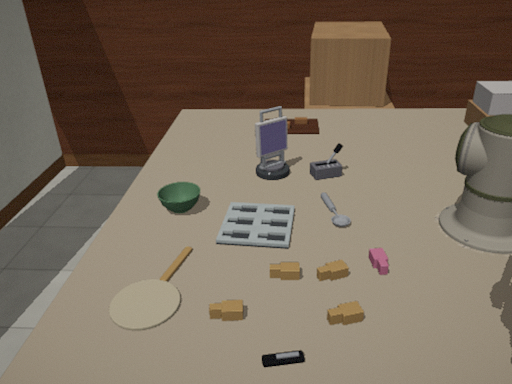

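The top view shows four bamboo blocks (at about (271,258), (336,313), (270,378) and (338,368) in the 800x600 picture). The pink look-alike is at (358,427), the nest at (438,276), the lamp at (610,275) and the dimmer at (603,373). In the side view something bamboo-coloured lies on the far brown tray at (300,121), which isn't the counter. Next I'll fit the poses.

```bash
cat >> h.py <<'E'
from scipy.optimize import minimize
from scipy.spatial.transform import Rotation as R
def wood(im):
    h=cv2.cvtColor(im['img'],cv2.COLOR_RGB2HSV).astype(int)
    return ((h[...,0]>=10)&(h[...,0]<=24)&(h[...,1]>125)&(h[...,2]>60)).astype(np.uint8)
BOX=[(-.033,.009,.016),(.009,.033,.009)]
def render(im,x,y,a,z0=0.,S=4):
    m=np.zeros((384*S,512*S),np.uint8); c,s=np.cos(a),np.sin(a)
    for x0,x1,w in BOX:
        P=np.array([[x+c*u-s*v,y+s*u+c*v,z] for u in(x0,x1) for v in(-w,w) for z in(z0,z0+.026)])
        q=((proj(im,P)+.5)*S*16).astype(np.int32)
        cv2.fillConvexPoly(m,cv2.convexHull(q.reshape(-1,1,2)),1,shift=4)
    return cv2.resize(m*255,(512,384),interpolation=cv2.INTER_AREA)/255.
def fit(im,mask,x,y,a,z0=0.):
    """refine one block pose on its mask; returns pose and misfit fraction"""
    u,v=proj(im,[x,y,z0+.013])[0]; A=render(im,x,y,a,z0).sum(); r=int(1.3*A**.5)+4
    m=np.zeros((384,512)); sl=np.s_[max(0,int(v)-r):int(v)+r,max(0,int(u)-r):int(u)+r]; m[sl]=mask[sl]
    f=lambda p:np.abs(render(im,p[0],p[1],p[2]/10,z0)-m).sum()/A
    best=min((minimize(f,[x,y,10*b],method='Nelder-Mead',options=dict(initial_simplex=[[x,y,10*b],[x+.008,y,10*b],[x,y+.008,10*b],[x,y,10*b+3]],maxiter=150)) for b in ([a] if a is not None else [])),key=lambda o:o.fun)
    return best.x*[1,1,.1],best.fun
def tool_yaw(Rm): return np.degrees(np.arctan2(Rm[1,1],Rm[0,1]))
def plan(*T,s=None):
    """targets (x,y,z,yaw of tool y in deg, tool down) -> rows from present pose"""
    s=s or arm.sense(); p0=np.array(s['ee_pos']);R0=np.array(s['eef_rot'])
    for x,y,z,a in T:
        cur=tool_yaw(R0); a=cur+(a-cur+90)%180-90; t=np.radians(a)
        Y=np.array([np.cos(t),np.sin(t),0]);Z=np.array([0,0,-1.]);Rt=np.c_[np.cross(Y,Z),Y,Z]
        print('lin',np.round(R0.T@(np.array([x,y,z])-p0)*1000,1).tolist(),'rot',np.round(np.degrees(R.from_matrix(R0.T@Rt).as_rotvec()),1).tolist())
E
python3 - <<'E'
from h import *
np.set_printoptions(precision=4,suppress=True)
t=arm.get_image('top'); m=wood(t)
n,l,st,ce=cv2.connectedComponentsWithStats(m)
for i in range(1,n):
    if 60<st[i,4]<2000:
        w=ray(t,ce[i],.02); print(i,st[i,4],ce[i],w)
        if st[i,4]<600: 
            o=min((fit(t,m,w[0],w[1],a) for a in np.radians([-60,-30,0,30,60,180])),key=lambda o:o[1]); print('   fit',o[0],np.degrees(o[0][2]),o[1])
E
```

```text
1 82 [498.122  199.2317] [ 0.4971 -0.6427  0.02  ]
   fit [ 0.5641 -0.763  -1.4805] -84.82817112233562 0.30666408636633813
```

```bash
python3 - <<'E'
import cv2
a=cv2.imread('pics/top0.png');h=cv2.cvtColor(a,cv2.COLOR_BGR2HSV)
for u,v in[(174,167),(215,202),(173,244),(217,238),(218,246),(240,220),(228,272)]: print(a[v,u],h[v,u])
E
```

```text
[ 75 111 131] [ 19 109 131]
[ 74 109 131] [ 18 111 131]
[ 75 110 131] [ 19 109 131]
[ 74 110 131] [ 19 111 131]
[51 76 89] [ 20 109  89]
[103 119 128] [ 19  50 128]
[109  92 130] [167  75 130]
```

```bash
sed -i 's/h\[...,1\]>125)&(h\[...,2\]>60)/h[...,1]>80)\&(h[...,2]>60)/' h.py
python3 - <<'E'
from h import *
np.set_printoptions(precision=4,suppress=True)
t=arm.get_image('top'); m=wood(t)
n,l,st,ce=cv2.connectedComponentsWithStats(m)
for i in range(1,n):
    if 60<st[i,4]<600:
        w=ray(t,ce[i],.02); print(i,st[i,4],ce[i],w)
        o=min((fit(t,m,w[0],w[1],a) for a in np.radians([-45,-20,0,20,45,180])),key=lambda o:o[1]); print('   fit',o[0],np.degrees(o[0][2]),o[1])
plan((.50,.17,.25,90),(.50,.30,.25,90))
E
```

```text
1 235 [223.5617 122.5957] [0.7543 0.1776 0.02  ]
   fit [ 0.7538  0.1812 -1.5542] -89.05195926201316 0.8921448197834168
2 210 [173.2238 166.2381] [0.6177 0.3321 0.02  ]
   fit [0.6234 0.3338 0.0955] 5.469392217420273 0.1346183959161943
6 77 [498.1818 200.0909] [ 0.4945 -0.6425  0.02  ]
   fit [ 0.4971 -0.6405  3.4603] 198.2594460218284 0.9172310552557555
7 223 [214.3767 202.009 ] [0.5048 0.2062 0.02  ]
   fit [0.5098 0.2074 0.0415] 2.377311766983593 0.0723417679484625
16 216 [215.8889 236.7222] [0.4011 0.2017 0.02  ]
   fit [0.4054 0.2042 0.3986] 22.835233755252023 0.0823707599613861
18 221 [171.5656 242.6516] [0.3861 0.3327 0.02  ]
   fit [0.3908 0.3348 0.2967] 17.000620293601035 0.1435285112897053
lin [-421.2, -206.4, -18.7] rot [0.0, -0.0, -18.3]
lin [-380.3, -83.0, -18.7] rot [0.0, -0.0, -18.3]
```

```bash
python3 -c "
from h import *
plan((.47,.22,.25,92))"
```

```text
lin [-377.0, -168.4, -18.7] rot [0.0, -0.0, -20.3]
```

Call:
{"method": "arm_command", "body": {"plan": [{"linear":[-377,-168.4,-18.7],"delta_rot":[0,0,-20.3],"fingers":0},{"linear":[-377,-168.4,-18.7],"delta_rot":[0,0,-20.3],"fingers":0},{"linear":[-377,-168.4,-18.7],"delta_rot":[0,0,-20.3],"fingers":0},{"linear":[-377,-168.4,-18.7],"delta_rot":[0,0,-20.3],"fingers":0},{"linear":[-377,-168.4,-18.7],"delta_rot":[0,0,-20.3],"fingers":0},{"linear":[-377,-168.4,-18.7],"delta_rot":[0,0,-20.3],"fingers":0},{"linear":[-377,-168.4,-18.7],"delta_rot":[0,0,-20.3],"fingers":0},{"linear":[-377,-168.4,-18.7],"delta_rot":[0,0,-20.3],"fingers":0},{"linear":[-377,-168.4,-18.7],"delta_rot":[0,0,-20.3],"fingers":0}], "squeeze": 40}}

```text
clock: 2.42
ee_pos: [0.4696, 0.2203, 0.2499]
eef_rot: [[-0.999, -0.034, -0.001], [-0.034, 0.999, 0.0], [0.001, 0.0, -1.0]]
force: [-0.3, 0.9, 0.5]
width: 0.0852
grasp_force: 0.0
```

```bash
python3 - <<'E'
from h import *
np.set_printoptions(precision=4,suppress=True)
im=arm.get_image('wrist'); save(im,'w1'); m=wood(im); print(im['position'],im['orientation'],im['K'])
for p in [(.6234,.3338,.0955),(.5098,.2074,.04),(.4054,.2042,.3986),(.3908,.3348,.2967)]:
    print(p,proj(im,[p[0],p[1],.013]))
    o=fit(im,m,*p); print(o[0],np.degrees(o[0][2]),o[1])
s=arm.sense();print(s['clock'],s['ee_pos'])
E
```

```text
[0.3886 0.2166 0.3928] [[-0.0338 -0.9483 -0.3156]
 [ 0.9994 -0.0321 -0.0104]
 [-0.0003 -0.3158  0.9488]] [[319.2582   0.     256.371 ]
 [  0.     319.2582 193.5154]
 [  0.       0.       1.    ]]
(0.6234, 0.3338, 0.0955) [[336.4625 271.5501]]
[0.6264 0.3328 0.1578] 9.042954790844298 0.2044321819996399
(0.5098, 0.2074, 0.04) [[245.8019 189.2739]]
[0.5126 0.2065 0.0278] 1.5910785148998414 0.17432494755790945
(0.4054, 0.2042, 0.3986) [[245.1334 102.3346]]
[0.4064 0.2032 0.3948] 22.619429116918123 0.054903545451351066
(0.3908, 0.3348, 0.2967) [[360.4915  93.013 ]]
[0.3919 0.333  0.3104] 17.784612024778806 0.18955270377553787
2.475 [0.4694 0.2206 0.25  ]
```

View pics/w1.png

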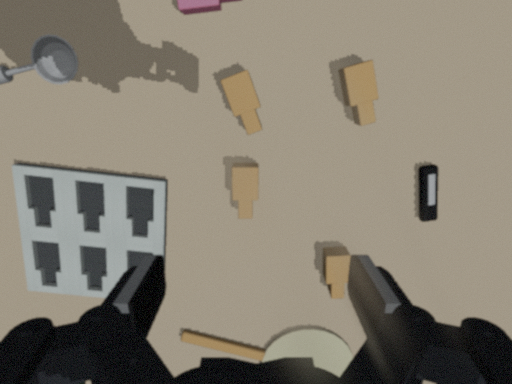

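Wrist view: the four blocks show at about (242,100), (245,190), (361,92) and (337,272), and the nest at (90,230). I'll look at the nest from above first.

```bash
cat >> h.py <<'E'
PK=[(i*.090-.045,j*.062) for i in(0,1) for j in(1,0,-1)]
def nestmask(im): return (im['img'].max(2)<85).astype(np.uint8)
def rnest(im,x,y,a,S=4):
    m=np.zeros((384*S,512*S),np.uint8); c,s=np.cos(a),np.sin(a); e=.0015
    for px,py in PK:
        o=np.array([(-.033-e,.016+e),(.009+e,.016+e),(.009+e,.009+e),(.033+e,.009+e),(.033+e,-.009-e),(.009+e,-.009-e),(.009+e,-.016-e),(-.033-e,-.016-e)])+[px,py]
        P=np.c_[x+c*o[:,0]-s*o[:,1],y+s*o[:,0]+c*o[:,1],np.full(8,.013)]
        cv2.fillPoly(m,[((proj(im,P)+.5)*S*16).astype(np.int32)],1,shift=4)
    return cv2.resize(m*255,(512,384),interpolation=cv2.INTER_AREA)/255.
def fitnest(im,x,y,a):
    c,s=np.cos(a),np.sin(a)
    P=np.array([[x+c*u-s*v,y+s*u+c*v,.013] for u,v in((-.086,-.089),(-.086,.089),(.086,.089),(.086,-.089))])
    w=np.zeros((384,512),np.uint8); cv2.fillPoly(w,[proj(im,P).astype(np.int32)],1)
    m=nestmask(im)*w; A=rnest(im,x,y,a).sum()
    f=lambda p:np.abs(rnest(im,p[0],p[1],p[2]/10)-m).sum()/A
    o=minimize(f,[x,y,10*a],method='Nelder-Mead',options=dict(initial_simplex=[[x,y,10*a],[x+.006,y,10*a],[x,y+.006,10*a],[x,y,10*a+.5]],maxiter=150))
    return o.x*[1,1,.1],o.fun
E
python3 - <<'E'
from h import *
t=arm.get_image('top'); r=t['img'][150:210,245:315].max(2); print(np.percentile(r,[5,10,20,30,50,70]))
print(fitnest(t,.584,.006,-.06))
plan((.545,.006,.24,87),(.545,.006,.24,87))
E
```

```text
[ 50.  51.  53.  92. 134. 140.]
(array([ 0.58534027,  0.00813544, -0.08445198]), np.float64(0.12486255768248446))
lin [-68.0, -217.4, 10.0] rot [0.0, -0.0, 5.1]
lin [-68.0, -217.4, 10.0] rot [0.0, -0.0, 5.1]
```

Call:
{"method": "arm_command", "body": {"plan": [{"linear":[-68,-217,10],"delta_rot":[0,0,7],"fingers":0},{"linear":[-68,-217,10],"delta_rot":[0,0,7],"fingers":0},{"linear":[-68,-217,10],"delta_rot":[0,0,7],"fingers":0},{"linear":[-68,-217,10],"delta_rot":[0,0,7],"fingers":0},{"linear":[-68,-217,10],"delta_rot":[0,0,7],"fingers":0},{"linear":[-68,-217,10],"delta_rot":[0,0,7],"fingers":0}]}}

```text
clock: 3.28
ee_pos: [0.5451, 0.0068, 0.2401]
eef_rot: [[-0.996, 0.086, -0.0], [0.086, 0.996, 0.0], [0.0, 0.0, -1.0]]
force: [0.0, 1.0, -0.3]
width: 0.0852
grasp_force: 0.0
```

```bash
python3 - <<'E'
from h import *
np.set_printoptions(precision=4,suppress=True)
im=arm.get_image('wrist'); save(im,'w2')
s=arm.sense();print(s['clock'],s['ee_pos'])
o=fitnest(im,.5853,.008,-.083);print(o); N=o[0]
a=im['img'].copy(); k=(rnest(im,*N)*255).astype(np.uint8)
c,_=cv2.findContours((k>127).astype(np.uint8),0,2); a=cv2.resize(a,(800,600)); 
for q in c: cv2.polylines(a,[((q+.5)*1.5625).astype(np.int32)],True,(255,0,0),1)
cv2.imwrite('pics/w2o.png',a[:,:,::-1])
E
```

```text
3.325 [0.5451 0.007  0.2402]
(array([ 0.5863,  0.0072, -0.0865]), np.float64(0.44983201990185034))
```

View pics/w2o.png

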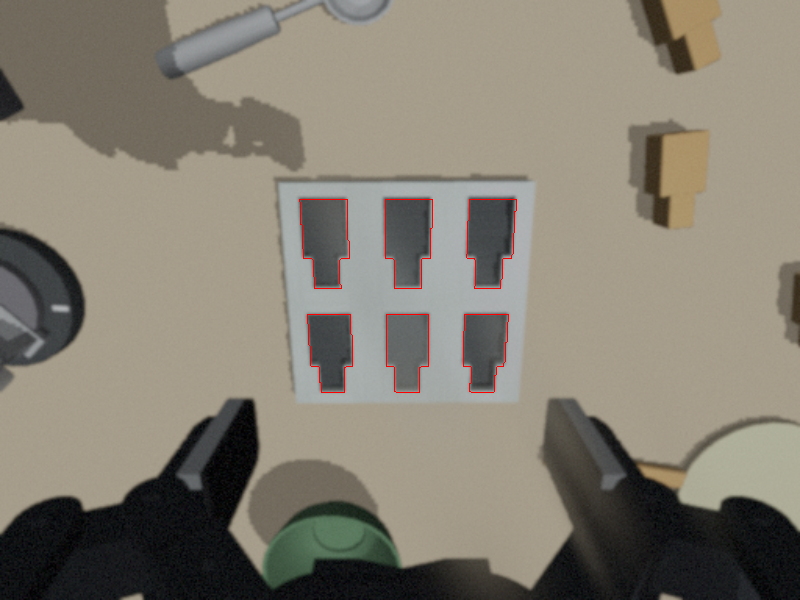

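The red outlines fit all six pockets. I'll raise the threshold for this exposure, refit, and plan the first block.

```bash
sed -i 's/max(2)<85/max(2)<(TH)/; s/^PK=/TH=85\nPK=/' h.py; python3 - <<'E'
import h; from h import *
np.set_printoptions(precision=4,suppress=True)
im=arm.get_image('wrist')
for th in(115,130,145):
    h.TH=th; o=fitnest(im,.5863,.0072,-.0865);print(th,o)
m=wood(im)
plan((.455,.205,.2,92),(.455,.205,.24,92))
E
```

```text
115 (array([ 0.5856,  0.0071, -0.0797]), np.float64(0.10201186933706866))
130 (array([ 0.5851,  0.0066, -0.082 ]), np.float64(0.05800512094840155))
145 (array([ 0.5852,  0.0069, -0.0816]), np.float64(0.033206462990051616))
lin [106.8, 189.6, 40.3] rot [0.0, 0.0, -6.9]
lin [106.8, 189.6, 0.3] rot [0.0, 0.0, -6.9]
```

Call:
{"method": "arm_command", "body": {"plan": [{"linear":[92,191,20],"delta_rot":[0,0,-7],"fingers":0},{"linear":[92,191,20],"delta_rot":[0,0,-7],"fingers":0},{"linear":[92,191,20],"delta_rot":[0,0,-7],"fingers":0},{"linear":[92,191,20],"delta_rot":[0,0,-7],"fingers":0},{"linear":[92,191,20],"delta_rot":[0,0,-7],"fingers":0},{"linear":[92,191,20],"delta_rot":[0,0,-7],"fingers":0}]}}

```text
clock: 4.12
ee_pos: [0.4706, 0.2036, 0.2202]
eef_rot: [[-0.999, -0.035, 0.001], [-0.035, 0.999, -0.0], [-0.001, -0.0, -1.0]]
force: [0.0, -0.0, -0.8]
width: 0.0855
grasp_force: 0.0
```

```bash
cat > look.py <<'E'
import sys
from h import *
np.set_printoptions(precision=4,suppress=True)
x,y,a=map(float,sys.argv[1:4]); im=arm.get_image('wrist'); save(im,sys.argv[4]); m=wood(im)
o=min((fit(im,m,x+dx,y,np.radians(a)) for dx in(-.003,.003)),key=lambda o:o[1]); b=o[0]; d=np.degrees(b[2]); print('block',b,d,'misfit',o[1])
g=b[:2]-.012*np.array([np.cos(b[2]),np.sin(b[2])]); s=arm.sense(); print(s['clock'],s['ee_pos'],'grasp',g)
plan((*g,.08,d+90),(*g,.009,d+90))
k=render(im,*b)>.5; A=im['img'].copy(); c,_=cv2.findContours(k.astype(np.uint8),0,2); cv2.drawContours(A,c,-1,(255,0,0),1)
u,v=proj(im,[*b[:2],.013])[0].astype(int); cv2.imwrite('pics/'+sys.argv[4]+'o.png',cv2.resize(A[max(0,v-70):v+70,max(0,u-80):u+80,::-1],None,fx=3,fy=3))
E
python3 look.py .5125 .2065 2 b1
```

```text
block [0.5116 0.2066 0.0471] 2.6969445236864167 misfit 0.1470601133493787
4.175 [0.4708 0.2033 0.2202] grasp [0.4996 0.2061]
lin [-28.8, 1.9, 140.2] rot [-0.0, 0.0, -0.7]
lin [-28.8, 1.9, 211.2] rot [-0.0, 0.0, -0.7]
```

View pics/b1o.png

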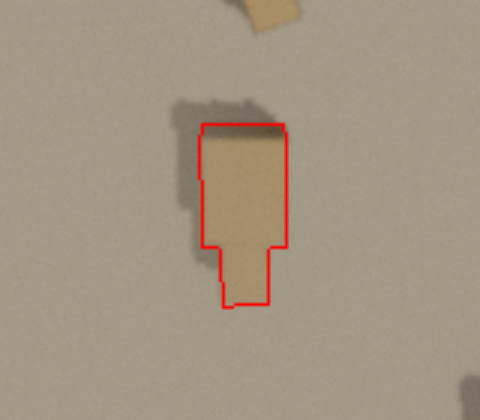

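Call:
{"method": "arm_command", "body": {"plan": [{"linear":[-29,2,50],"delta_rot":[0,0,-0.7],"fingers":0},{"linear":[-29,2,110],"delta_rot":[0,0,-0.7],"fingers":0},{"linear":[-29,2,160],"delta_rot":[0,0,-0.7],"fingers":0.2},{"linear":[-29,2,190],"delta_rot":[0,0,-0.7],"fingers":0.3},{"linear":[-29,2,211],"delta_rot":[0,0,-0.7],"fingers":0.3},{"linear":[-29,2,211],"delta_rot":[0,0,-0.7],"fingers":0.3},{"linear":[-29,2,211],"delta_rot":[0,0,-0.7],"fingers":1},{"linear":[-29,2,211],"delta_rot":[0,0,-0.7],"fingers":1},{"linear":[-29,2,211],"delta_rot":[0,0,-0.7],"fingers":1},{"linear":[-29,2,211],"delta_rot":[0,0,-0.7],"fingers":1},{"linear":[-29,2,211],"delta_rot":[0,0,-0.7],"fingers":1}], "squeeze": 60}}

```text
clock: 5.55
ee_pos: [0.5004, 0.2068, 0.0104]
eef_rot: [[-0.999, -0.047, 0.003], [-0.047, 0.999, 0.0], [-0.003, 0.0, -1.0]]
force: [-0.6, -0.8, 7.8]
width: 0.0304
grasp_force: 60.2
```

```bash
cat >> h.py <<'E'
NEST=(.5852,.0068,-.0817)
def pocket(i):
    x,y,a=NEST; c,s=np.cos(a),np.sin(a); u,v=PK[i]; u-=.012
    return x+c*u-s*v,y+s*u+c*v
E
python3 - <<'E'
from h import *
s=arm.sense(); print(s['ee_pos'],s['width'],s['grasp_force'])
for i in range(6): print(i,pocket(i)); 
for i in (0,3):
  p=pocket(i); plan((*s['ee_pos'][:2],.08,92.7),(*p,.08,85.3),(*p,.035,85.3),(*p,.013,85.3))
E
```

```text
[0.50039334 0.20677712 0.01044449] 0.03040556089022682 60.22168457508087
0 (np.float64(0.5334498952881913), np.float64(0.07324491449551894))
1 (np.float64(0.5283901285724193), np.float64(0.011451721012887165))
2 (np.float64(0.5233303618566473), np.float64(-0.0503414724697446))
3 (np.float64(0.6231496922791083), np.float64(0.06590009184359183))
4 (np.float64(0.6180899255633363), np.float64(0.004106898360960062))
5 (np.float64(0.6130301588475643), np.float64(-0.05768629512167171))
lin [-0.2, 0.0, -69.6] rot [0.0, 0.2, -0.0]
lin [-27.0, -134.9, -69.5] rot [0.0, 0.2, 7.4]
lin [-26.9, -134.9, -24.5] rot [0.0, 0.2, 7.4]
lin [-26.8, -134.9, -2.5] rot [0.0, 0.2, 7.4]
lin [-0.2, 0.0, -69.6] rot [0.0, 0.2, -0.0]
lin [-116.2, -146.4, -69.3] rot [0.0, 0.2, 7.4]
lin [-116.1, -146.5, -24.3] rot [0.0, 0.2, 7.4]
lin [-116.1, -146.5, -2.3] rot [0.0, 0.2, 7.4]
```

Call:
{"method": "arm_command", "body": {"plan": [{"linear":[0,0,-30],"delta_rot":[0,0,0],"fingers":1},{"linear":[0,0,-70],"delta_rot":[0,0,0],"fingers":1},{"linear":[-14,-70,-70],"delta_rot":[0,0,4],"fingers":1},{"linear":[-27,-135,-70],"delta_rot":[0,0,7.4],"fingers":1},{"linear":[-27,-135,-70],"delta_rot":[0,0,7.4],"fingers":1},{"linear":[-27,-135,-45],"delta_rot":[0,0,7.4],"fingers":1},{"linear":[-27,-135,-40],"delta_rot":[0,0,7.4],"fingers":1},{"linear":[-27,-135,-40],"delta_rot":[0,0,7.4],"fingers":1}]}}

```text
clock: 6.55
ee_pos: [0.5327, 0.0738, 0.0493]
eef_rot: [[-0.997, 0.081, -0.0], [0.081, 0.997, 0.0], [0.0, 0.0, -1.0]]
force: [0.2, -0.2, -1.1]
width: 0.0308
grasp_force: 59.6
```

```bash
python3 - <<'E'
from h import *
np.set_printoptions(precision=4,suppress=True)
im=arm.get_image('wrist'); save(im,'h1'); s=arm.sense(); print(s['clock'],s['ee_pos'],s['width'],s['grasp_force'],s['force'])
m=wood(im)
z0=s['ee_pos'][2]-.0104; a=np.radians(tool_yaw(s['eef_rot'])-90); p=s['ee_pos'][:2]+.012*np.array([np.cos(a),np.sin(a)])
print('expect',p,a,proj(im,[*p,z0+.026])); o=fit(im,m,*p,a,z0); print(o)
A=im['img'].copy()
for q,col in((render(im,*p,a,z0),(255,0,0)),(rnest(im,*NEST),(0,0,255))):
    c,_=cv2.findContours((q>.5).astype(np.uint8),0,2); cv2.drawContours(A,c,-1,col,1)
cv2.imwrite('pics/h1o.png',A[:,:,::-1])
E
```

```text
6.6 [0.5329 0.0737 0.0497] 0.03044927246373838 59.61980223655701 [ 0.5868  0.4193 -0.8237]
expect [0.5449 0.0727] -0.08150354257882517 [[258.249  296.6586]]
(array([ 0.5458,  0.0717, -0.0814]), np.float64(0.19955323697751534))
```

View pics/h1o.png

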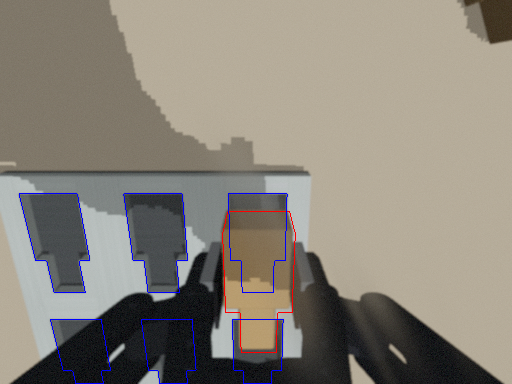

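Call:
{"method": "arm_command", "body": {"plan": [{"linear":[-0.5,-0.5,15],"delta_rot":[0,0,0],"fingers":1},{"linear":[-0.5,-0.5,25],"delta_rot":[0,0,0],"fingers":1},{"linear":[-0.5,-0.5,30],"delta_rot":[0,0,0],"fingers":1},{"linear":[-0.5,-0.5,34],"delta_rot":[0,0,0],"fingers":1},{"linear":[-0.5,-0.5,34],"delta_rot":[0,0,0],"fingers":1},{"linear":[-0.5,-0.5,34],"delta_rot":[0,0,0],"fingers":1}]}}

```text
clock: 7.35
ee_pos: [0.5331, 0.0729, 0.0154]
eef_rot: [[-0.997, 0.082, -0.0], [0.082, 0.997, 0.0], [0.0, 0.0, -1.0]]
force: [-2.7, 2.9, 5.6]
width: 0.0308
grasp_force: 60.8
```

Call:
{"method": "arm_command", "body": {"plan": [{"linear":[0,0,0],"delta_rot":[0,0,0],"fingers":0.4},{"linear":[0,0,0],"delta_rot":[0,0,0],"fingers":0.4},{"linear":[0,0,0],"delta_rot":[0,0,0],"fingers":0.4},{"linear":[0,0,-40],"delta_rot":[0,0,0],"fingers":0.4},{"linear":[0,0,-100],"delta_rot":[0,0,0],"fingers":0},{"linear":[50,30,-150],"delta_rot":[0,0,-9],"fingers":0},{"linear":[100,60,-180],"delta_rot":[0,0,-18],"fingers":0},{"linear":[140,80,-205],"delta_rot":[0,0,-27],"fingers":0},{"linear":[174,100,-205],"delta_rot":[0,0,-27.3],"fingers":0},{"linear":[174,100,-205],"delta_rot":[0,0,-27.3],"fingers":0},{"linear":[174,100,-205],"delta_rot":[0,0,-27.3],"fingers":0}]}}

```text
clock: 8.72
ee_pos: [0.3684, 0.1864, 0.22]
eef_rot: [[-0.923, -0.384, 0.0], [-0.384, 0.923, -0.0], [-0.0, -0.0, -1.0]]
force: [0.0, -0.7, -0.6]
width: 0.0854
grasp_force: 0.0
```

```bash
python3 look.py .4064 .2032 22.6 b2; python3 -c "
import cv2,numpy as np
a=cv2.imread('pics/b2.png');b=cv2.imread('pics/b2o.png');b=cv2.resize(b,(288,384));cv2.imwrite('pics/b2c.png',np.hstack([a,b]))"
```

```text
block [0.4076 0.2032 0.3837] 21.985008169850282 misfit 0.1446667655771169
8.775 [0.3686 0.1863 0.2198] grasp [0.3965 0.1987]
lin [-30.6, 0.8, 139.8] rot [-0.0, -0.0, 0.5]
lin [-30.6, 0.9, 210.8] rot [-0.0, -0.0, 0.5]
```

View pics/b2c.png

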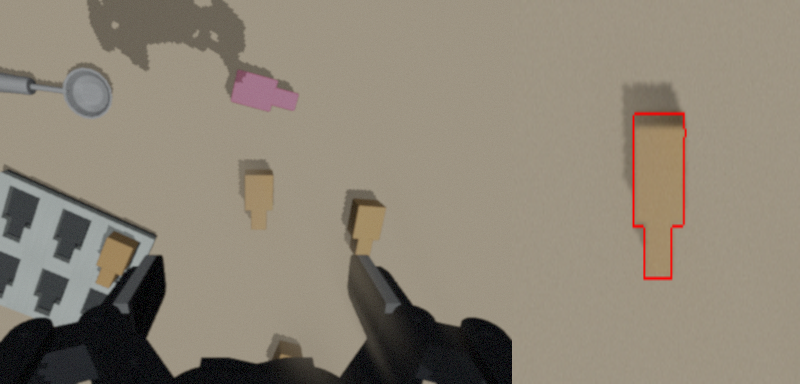

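The first block sits in its pocket at (118,260), and the second block's outline fits, so I'll grasp it.

Call:
{"method": "arm_command", "body": {"plan": [{"linear":[-30.6,0.8,50],"delta_rot":[0,0,0.5],"fingers":0},{"linear":[-30.6,0.8,110],"delta_rot":[0,0,0.5],"fingers":0},{"linear":[-30.6,0.8,160],"delta_rot":[0,0,0.5],"fingers":0.2},{"linear":[-30.6,0.8,190],"delta_rot":[0,0,0.5],"fingers":0.3},{"linear":[-30.6,0.8,210],"delta_rot":[0,0,0.5],"fingers":0.3},{"linear":[-30.6,0.8,210],"delta_rot":[0,0,0.5],"fingers":0.3},{"linear":[-30.6,0.8,210],"delta_rot":[0,0,0.5],"fingers":1},{"linear":[-30.6,0.8,210],"delta_rot":[0,0,0.5],"fingers":1},{"linear":[-30.6,0.8,210],"delta_rot":[0,0,0.5],"fingers":1},{"linear":[-30.6,0.8,210],"delta_rot":[0,0,0.5],"fingers":1},{"linear":[-30.6,0.8,210],"delta_rot":[0,0,0.5],"fingers":1}]}}

```text
clock: 10.15
ee_pos: [0.3968, 0.1991, 0.011]
eef_rot: [[-0.927, -0.376, 0.002], [-0.376, 0.927, 0.0], [-0.002, -0.001, -1.0]]
force: [-0.3, -2.1, 6.8]
width: 0.0305
grasp_force: 60.2
```

```bash
python3 - <<'E'
from h import *
s=arm.sense(); print(s['ee_pos'],s['width'],s['grasp_force'],s['force'])
p=pocket(2); plan((*s['ee_pos'][:2],.08,112.6),(*p,.08,85.3),(*p,.05,85.3))
E
```

```text
[0.39676762 0.19914666 0.01103332] 0.030474689837117343 60.226197838783264 [-0.32210931 -2.08839158  6.83364137]
lin [-0.1, -0.0, -69.0] rot [-0.0, 0.1, -0.5]
lin [-23.6, -278.8, -68.7] rot [-0.0, 0.1, 26.8]
lin [-23.6, -278.8, -38.7] rot [-0.0, 0.1, 26.8]
```

Call:
{"method": "arm_command", "body": {"plan": [{"linear":[0,0,-35],"delta_rot":[0,0,0],"fingers":1},{"linear":[0,0,-70],"delta_rot":[0,0,0],"fingers":1},{"linear":[-5,-60,-70],"delta_rot":[0,0,7],"fingers":1},{"linear":[-10,-120,-70],"delta_rot":[0,0,15],"fingers":1},{"linear":[-15,-180,-70],"delta_rot":[0,0,22],"fingers":1},{"linear":[-20,-240,-70],"delta_rot":[0,0,26.8],"fingers":1},{"linear":[-23.6,-279,-70],"delta_rot":[0,0,26.8],"fingers":1},{"linear":[-23.6,-279,-50],"delta_rot":[0,0,26.8],"fingers":1},{"linear":[-23.6,-279,-39],"delta_rot":[0,0,26.8],"fingers":1},{"linear":[-23.6,-279,-39],"delta_rot":[0,0,26.8],"fingers":1}]}}

```text
clock: 11.4
ee_pos: [0.5222, -0.05, 0.0487]
eef_rot: [[-0.997, 0.082, -0.001], [0.082, 0.997, 0.0], [0.001, 0.0, -1.0]]
force: [1.4, -0.3, -0.1]
width: 0.0304
grasp_force: 59.5
```

```bash
cat > hold.py <<'E'
import sys
from h import *
np.set_printoptions(precision=4,suppress=True)
n,i=sys.argv[1],int(sys.argv[2]); im=arm.get_image('wrist'); save(im,n); s=arm.sense(); print(s['clock'],s['ee_pos'],s['width'],s['grasp_force'],s['force'])
m=wood(im); z0=s['ee_pos'][2]-.0107; a=np.radians(tool_yaw(s['eef_rot'])-90); p=s['ee_pos'][:2]+.012*np.array([np.cos(a),np.sin(a)])
o=fit(im,m,*p,a,z0); print('expect',p,a,'fit',o)
q=pocket(i); plan((*q,.0155,85.3))
A=im['img'].copy()
for k,col in((render(im,*p,a,z0),(255,0,0)),(rnest(im,*NEST),(0,0,255))):
    c,_=cv2.findContours((k>.5).astype(np.uint8),0,2); cv2.drawContours(A,c,-1,col,1)
cv2.imwrite('pics/'+n+'o.png',A[:,:,::-1])
E
python3 hold.py h2 2
```

```text
11.45 [ 0.5227 -0.0501  0.0493] 0.03041328058516938 59.541526436805725 [ 0.4432  0.4539 -0.0517]
expect [ 0.5346 -0.0511] -0.08171327462185729 fit (array([ 0.5368, -0.0522, -0.0789]), np.float64(0.2379164951519784))
lin [-0.7, -0.2, 33.8] rot [-0.0, 0.0, 0.0]
```

Call:
{"method": "arm_command", "body": {"plan": [{"linear":[-0.2,-0.2,15],"delta_rot":[0,0,0],"fingers":1},{"linear":[-0.2,-0.2,25],"delta_rot":[0,0,0],"fingers":1},{"linear":[-0.2,-0.2,30],"delta_rot":[0,0,0],"fingers":1},{"linear":[-0.2,-0.2,33.5],"delta_rot":[0,0,0],"fingers":1},{"linear":[-0.2,-0.2,33.5],"delta_rot":[0,0,0],"fingers":1},{"linear":[-0.2,-0.2,33.5],"delta_rot":[0,0,0],"fingers":1}]}}

```text
clock: 12.2
ee_pos: [0.5228, -0.0507, 0.016]
eef_rot: [[-0.997, 0.082, -0.0], [0.082, 0.997, -0.0], [0.0, -0.0, -1.0]]
force: [-3.6, 1.6, 6.7]
width: 0.0304
grasp_force: 60.4
```

```bash
python3 - <<'E'
from h import *
# hover for block 3 (.3919,.333,17.8deg) and 4 (.625,.333,7)
for x,y,a in((.3919,.333,17.8),(.625,.333,7)):
    t=np.radians(a); plan((x-.042*np.cos(t),y-.042*np.sin(t),.22,a+90))
E
```

```text
lin [200.8, 355.5, -203.9] rot [-0.0, -0.0, -22.5]
lin [-29.2, 382.3, -204.0] rot [-0.0, -0.0, -11.7]
```

Call:
{"method": "arm_command", "body": {"plan": [{"linear":[0,0,0],"delta_rot":[0,0,0],"fingers":0.4},{"linear":[0,0,0],"delta_rot":[0,0,0],"fingers":0.4},{"linear":[0,0,0],"delta_rot":[0,0,0],"fingers":0.4},{"linear":[0,0,-40],"delta_rot":[0,0,0],"fingers":0.4},{"linear":[0,0,-100],"delta_rot":[0,0,0],"fingers":0},{"linear":[30,40,-140],"delta_rot":[0,0,-4],"fingers":0},{"linear":[60,90,-170],"delta_rot":[0,0,-8],"fingers":0},{"linear":[201,355,-204],"delta_rot":[0,0,-22.5],"fingers":0},{"linear":[201,355,-204],"delta_rot":[0,0,-22.5],"fingers":0},{"linear":[201,355,-204],"delta_rot":[0,0,-22.5],"fingers":0},{"linear":[201,355,-204],"delta_rot":[0,0,-22.5],"fingers":0},{"linear":[201,355,-204],"delta_rot":[0,0,-22.5],"fingers":0},{"linear":[201,355,-204],"delta_rot":[0,0,-22.5],"fingers":0},{"linear":[201,355,-204],"delta_rot":[0,0,-22.5],"fingers":0}]}}

```text
clock: 13.95
ee_pos: [0.3518, 0.3193, 0.2193]
eef_rot: [[-0.952, -0.306, -0.0], [-0.306, 0.952, -0.0], [0.0, -0.0, -1.0]]
force: [0.4, -0.3, -0.6]
width: 0.0855
grasp_force: 0.0
```

```bash
python3 look.py .3919 .333 17.8 b3
```

```text
block [0.3926 0.3337 0.3224] 18.47232494431038 misfit 0.14831118367180865
14.0 [0.3521 0.3189 0.2193] grasp [0.3812 0.3299]
lin [-31.1, 1.7, 139.3] rot [-0.0, -0.0, -0.7]
lin [-31.1, 1.7, 210.3] rot [-0.0, -0.0, -0.7]
```

Call:
{"method": "arm_command", "body": {"plan": [{"linear":[-31,1.7,50],"delta_rot":[0,0,-0.7],"fingers":0},{"linear":[-31,1.7,110],"delta_rot":[0,0,-0.7],"fingers":0},{"linear":[-31,1.7,160],"delta_rot":[0,0,-0.7],"fingers":0.2},{"linear":[-31,1.7,190],"delta_rot":[0,0,-0.7],"fingers":0.3},{"linear":[-31,1.7,209.5],"delta_rot":[0,0,-0.7],"fingers":0.3},{"linear":[-31,1.7,209.5],"delta_rot":[0,0,-0.7],"fingers":0.3},{"linear":[-31,1.7,209.5],"delta_rot":[0,0,-0.7],"fingers":1},{"linear":[-31,1.7,209.5],"delta_rot":[0,0,-0.7],"fingers":1},{"linear":[-31,1.7,209.5],"delta_rot":[0,0,-0.7],"fingers":1},{"linear":[-31,1.7,209.5],"delta_rot":[0,0,-0.7],"fingers":1},{"linear":[-31,1.7,209.5],"delta_rot":[0,0,-0.7],"fingers":1}]}}

```text
clock: 15.38
ee_pos: [0.3816, 0.3308, 0.0113]
eef_rot: [[-0.948, -0.317, 0.002], [-0.317, 0.948, 0.001], [-0.002, -0.0, -1.0]]
force: [-0.0, -1.7, 7.0]
width: 0.0305
grasp_force: 60.2
```

```bash
python3 - <<'E'
from h import *
s=arm.sense(); print(s['ee_pos'],s['width'],s['grasp_force'],s['force'])
p=pocket(5); plan((*p,.08,85.3),(*p,.05,85.3))
E
```

```text
[0.38161357 0.33077905 0.01127917] 0.030517658821776553 60.2107036113739 [-0.04382286 -1.74183697  7.02042516]
lin [-96.5, -441.8, -68.5] rot [0.0, 0.1, 23.2]
lin [-96.4, -441.8, -38.5] rot [0.0, 0.1, 23.2]
```

Call:
{"method": "arm_command", "body": {"plan": [{"linear":[0,0,-35],"delta_rot":[0,0,0],"fingers":1},{"linear":[0,0,-80],"delta_rot":[0,0,0],"fingers":1},{"linear":[-12,-55,-80],"delta_rot":[0,0,3],"fingers":1},{"linear":[-24,-110,-80],"delta_rot":[0,0,6],"fingers":1},{"linear":[-36,-165,-80],"delta_rot":[0,0,9],"fingers":1},{"linear":[-48,-220,-80],"delta_rot":[0,0,12],"fingers":1},{"linear":[-60,-275,-80],"delta_rot":[0,0,15],"fingers":1},{"linear":[-72,-330,-80],"delta_rot":[0,0,18],"fingers":1},{"linear":[-84,-385,-80],"delta_rot":[0,0,21],"fingers":1},{"linear":[-96.5,-442,-80],"delta_rot":[0,0,23.2],"fingers":1},{"linear":[-96.5,-442,-70],"delta_rot":[0,0,23.2],"fingers":1},{"linear":[-96.5,-442,-45],"delta_rot":[0,0,23.2],"fingers":1},{"linear":[-96.5,-442,-38.5],"delta_rot":[0,0,23.2],"fingers":1},{"linear":[-96.5,-442,-38.5],"delta_rot":[0,0,23.2],"fingers":1}]}}

```text
clock: 17.12
ee_pos: [0.6123, -0.0574, 0.0488]
eef_rot: [[-0.997, 0.082, -0.0], [0.082, 0.997, 0.0], [0.0, 0.0, -1.0]]
force: [0.3, 0.8, -0.6]
width: 0.0305
grasp_force: 59.6
```

```bash
python3 hold.py h3 5
```

```text
17.175 [ 0.6126 -0.0576  0.0493] 0.030436175402317685 59.6359258890152 [ 0.3142  0.6093 -0.2178]
expect [ 0.6246 -0.0586] -0.08182922269248445 fit (array([ 0.627 , -0.0595, -0.073 ]), np.float64(0.268130951050463))
lin [-0.4, -0.0, 33.8] rot [-0.0, 0.1, 0.0]
```

View pics/h3o.png

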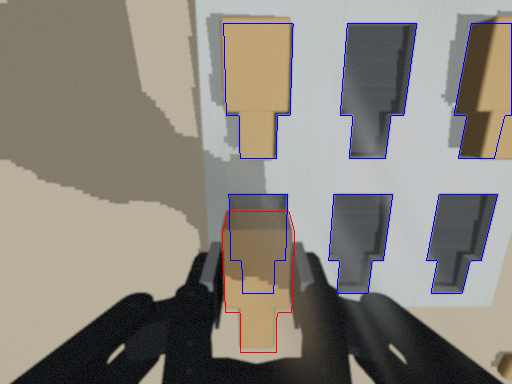

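The held block matches its expected outline and the block in pocket 2 looks flat, so I'll lower this one.

Call:
{"method": "arm_command", "body": {"plan": [{"linear":[-0.2,0,15],"delta_rot":[0,0,0],"fingers":1},{"linear":[-0.2,0,25],"delta_rot":[0,0,0],"fingers":1},{"linear":[-0.2,0,30],"delta_rot":[0,0,0],"fingers":1},{"linear":[-0.2,0,33],"delta_rot":[0,0,0],"fingers":1},{"linear":[-0.2,0,33.5],"delta_rot":[0,0,0],"fingers":1},{"linear":[-0.2,0,33.5],"delta_rot":[0,0,0],"fingers":1}]}}

```text
clock: 17.92
ee_pos: [0.6123, -0.0579, 0.0163]
eef_rot: [[-0.997, 0.082, -0.001], [0.082, 0.997, -0.0], [0.001, -0.0, -1.0]]
force: [-7.8, 0.6, 12.5]
width: 0.0306
grasp_force: 61.2
```

```bash
python3 - <<'E'
from h import *
for x,y,a in((.625,.333,7),):
    t=np.radians(a); plan((x-.042*np.cos(t),y-.042*np.sin(t),.22,a+90))
E
```

```text
lin [60.7, 382.1, -203.7] rot [-0.0, -0.0, -11.7]
```

Call:
{"method": "arm_command", "body": {"plan": [{"linear":[0,0,0],"delta_rot":[0,0,0],"fingers":0.4},{"linear":[0,0,0],"delta_rot":[0,0,0],"fingers":0.4},{"linear":[0,0,0],"delta_rot":[0,0,0],"fingers":0.4},{"linear":[0,0,-40],"delta_rot":[0,0,0],"fingers":0.4},{"linear":[0,0,-100],"delta_rot":[0,0,0],"fingers":0},{"linear":[10,40,-140],"delta_rot":[0,0,-4],"fingers":0},{"linear":[20,90,-170],"delta_rot":[0,0,-8],"fingers":0},{"linear":[61,382,-204],"delta_rot":[0,0,-11.7],"fingers":0},{"linear":[61,382,-204],"delta_rot":[0,0,-11.7],"fingers":0},{"linear":[61,382,-204],"delta_rot":[0,0,-11.7],"fingers":0},{"linear":[61,382,-204],"delta_rot":[0,0,-11.7],"fingers":0},{"linear":[61,382,-204],"delta_rot":[0,0,-11.7],"fingers":0},{"linear":[61,382,-204],"delta_rot":[0,0,-11.7],"fingers":0},{"linear":[61,382,-204],"delta_rot":[0,0,-11.7],"fingers":0}]}}

```text
clock: 19.68
ee_pos: [0.5833, 0.3272, 0.2186]
eef_rot: [[-0.993, -0.121, -0.001], [-0.121, 0.993, -0.001], [0.001, -0.0, -1.0]]
force: [0.7, -1.5, -0.6]
width: 0.0852
grasp_force: 0.0
```

```bash
python3 look.py .625 .333 7 b4
```

```text
block [0.6248 0.3323 0.1102] 6.312489934800673 misfit 0.15180199094651892
19.725 [0.5835 0.3267 0.2187] grasp [0.6129 0.331 ]
lin [-29.8, 0.8, 138.7] rot [-0.0, -0.0, 0.6]
lin [-29.8, 0.9, 209.7] rot [-0.0, -0.0, 0.6]
```

Call:
{"method": "arm_command", "body": {"plan": [{"linear":[-29.8,0.8,50],"delta_rot":[0,0,0.6],"fingers":0},{"linear":[-29.8,0.8,110],"delta_rot":[0,0,0.6],"fingers":0},{"linear":[-29.8,0.8,160],"delta_rot":[0,0,0.6],"fingers":0.2},{"linear":[-29.8,0.8,190],"delta_rot":[0,0,0.6],"fingers":0.3},{"linear":[-29.8,0.8,209],"delta_rot":[0,0,0.6],"fingers":0.3},{"linear":[-29.8,0.8,209],"delta_rot":[0,0,0.6],"fingers":0.3},{"linear":[-29.8,0.8,209],"delta_rot":[0,0,0.6],"fingers":1},{"linear":[-29.8,0.8,209],"delta_rot":[0,0,0.6],"fingers":1},{"linear":[-29.8,0.8,209],"delta_rot":[0,0,0.6],"fingers":1},{"linear":[-29.8,0.8,209],"delta_rot":[0,0,0.6],"fingers":1},{"linear":[-29.8,0.8,209],"delta_rot":[0,0,0.6],"fingers":1}]}}

```text
clock: 21.1
ee_pos: [0.6137, 0.3325, 0.0121]
eef_rot: [[-0.994, -0.111, 0.003], [-0.111, 0.994, 0.001], [-0.003, 0.001, -1.0]]
force: [-0.9, -1.1, 6.5]
width: 0.0306
grasp_force: 61.9
```

```bash
python3 - <<'E'
from h import *
s=arm.sense(); print(s['ee_pos'],s['width'],s['grasp_force'],s['force'])
p=pocket(3); plan((*p,.08,85.3),(*p,.05,85.3))
E
```

```text
[0.61371781 0.33246974 0.01207111] 0.030589251382170085 61.929473876953125 [-0.93935554 -1.11813621  6.51121477]
lin [20.0, -265.9, -68.2] rot [0.1, 0.2, 11.1]
lin [20.1, -265.9, -38.2] rot [0.1, 0.2, 11.1]
```

Call:
{"method": "arm_command", "body": {"plan": [{"linear":[0,0,-35],"delta_rot":[0,0,0],"fingers":1},{"linear":[0,0,-75],"delta_rot":[0,0,0],"fingers":1},{"linear":[4,-55,-75],"delta_rot":[0,0,3],"fingers":1},{"linear":[8,-110,-75],"delta_rot":[0,0,6],"fingers":1},{"linear":[12,-165,-75],"delta_rot":[0,0,9],"fingers":1},{"linear":[16,-220,-75],"delta_rot":[0,0,11],"fingers":1},{"linear":[20,-266,-70],"delta_rot":[0,0,11.1],"fingers":1},{"linear":[20,-266,-45],"delta_rot":[0,0,11.1],"fingers":1},{"linear":[20,-266,-38],"delta_rot":[0,0,11.1],"fingers":1},{"linear":[20,-266,-38],"delta_rot":[0,0,11.1],"fingers":1}]}}

```text
clock: 22.35
ee_pos: [0.6224, 0.0662, 0.0482]
eef_rot: [[-0.997, 0.082, -0.0], [0.082, 0.997, 0.0], [0.0, 0.0, -1.0]]
force: [0.4, 0.0, 0.5]
width: 0.0307
grasp_force: 61.0
```

```bash
python3 hold.py h4 3
```

```text
22.4 [0.6227 0.0662 0.0487] 0.030384441035483108 60.995317697525024 [0.1355 0.3575 0.069 ]
expect [0.6347 0.0652] -0.08139723730862523 fit (array([ 0.6366,  0.0641, -0.0809]), np.float64(0.3090072356940162))
lin [-0.5, -0.3, 33.2] rot [0.0, 0.1, 0.0]
```

Call:
{"method": "arm_command", "body": {"plan": [{"linear":[-0.2,-0.3,15],"delta_rot":[0,0,0],"fingers":1},{"linear":[-0.2,-0.3,25],"delta_rot":[0,0,0],"fingers":1},{"linear":[-0.2,-0.3,29],"delta_rot":[0,0,0],"fingers":1},{"linear":[-0.2,-0.3,32],"delta_rot":[0,0,0],"fingers":1},{"linear":[-0.2,-0.3,32.5],"delta_rot":[0,0,0],"fingers":1},{"linear":[-0.2,-0.3,32.5],"delta_rot":[0,0,0],"fingers":1}]}}

```text
clock: 23.15
ee_pos: [0.6233, 0.0655, 0.0169]
eef_rot: [[-0.997, 0.082, 0.002], [0.082, 0.997, -0.0], [-0.002, 0.0, -1.0]]
force: [-1.7, 1.4, 12.1]
width: 0.0302
grasp_force: 63.5
```

```bash
python3 - <<'E'
from h import *
plan((.53,.006,.25,85.3))
E
```

```text
lin [87.6, -66.9, -233.3] rot [0.0, 0.1, -0.0]
```

Home. Next I'll release, back off and look at the nest and lamp from above.

Call:
{"method": "arm_command", "body": {"plan": [{"linear":[0,0,0],"delta_rot":[0,0,0],"fingers":0.4},{"linear":[0,0,0],"delta_rot":[0,0,0],"fingers":0.4},{"linear":[0,0,0],"delta_rot":[0,0,0],"fingers":0.4},{"linear":[0,0,-40],"delta_rot":[0,0,0],"fingers":0.4},{"linear":[0,0,-100],"delta_rot":[0,0,0],"fingers":0},{"linear":[40,-30,-150],"delta_rot":[0,0,0],"fingers":0},{"linear":[88,-67,-200],"delta_rot":[0,0,0],"fingers":0},{"linear":[88,-67,-233],"delta_rot":[0,0,0],"fingers":0},{"linear":[88,-67,-233],"delta_rot":[0,0,0],"fingers":0}]}}

```text
clock: 24.28
ee_pos: [0.5298, 0.0049, 0.2521]
eef_rot: [[-0.996, 0.083, 0.007], [0.083, 0.997, -0.002], [-0.007, -0.001, -1.0]]
force: [-0.7, -0.5, -0.3]
width: 0.0855
grasp_force: 0.0
```

```bash
python3 - <<'E'
from h import *
np.set_printoptions(precision=4,suppress=True)
x,y,a=NEST;c,s=np.cos(a),np.sin(a)
im=arm.get_image('wrist'); save(im,'n1'); m=wood(im); A=cv2.resize(im['img'],(800,600))
for i in(0,2,3,5):
    u,v=PK[i]; p=(x+c*u-s*v,y+s*u+c*v); o=fit(im,m,*p,a,.005); print(i,'err mm',(o[0][:2]-p)*1000,'dyaw',np.degrees(o[0][2]-a),o[1])
    q,_=cv2.findContours((render(im,*p,a,.005)>.5).astype(np.uint8),0,2); cv2.polylines(A,[((q[0]+.5)*1.5625).astype(np.int32)],True,(255,0,0),1)
cv2.imwrite('pics/n1o.png',A[:,:,::-1])
N=np.array([x,y])
for cam in('top','side','wrist'):
    im=arm.get_image(cam)
    for n in('lamp_pivot','lamp_bar','dimmer_grip','dimmer_pivot'): print(cam,n,[(round(d['p'],2),cam2w(im,d['location'])) for d in arm.landmark_of(cam,n)[:2]])
E
```

```text
0 err mm [-0.7875 -0.9054] dyaw 3.8624078997024553 0.33433357389751966
2 err mm [ 0.8862 -2.061 ] dyaw -2.0653954592370587 0.3690323991740723
3 err mm [ 1.997  -1.0388] dyaw 4.490965669907022 0.36641387536895637
5 err mm [ 0.4429 -1.5868] dyaw -1.1867286571955507 0.28682357494826793
top lamp_pivot []
top lamp_bar [(0.69, array([ 0.5627, -0.3087,  0.2149])), (0.33, array([ 0.3507, -0.3028,  0.0875]))]
top dimmer_grip [(0.6, array([ 0.3488, -0.3045,  0.0893])), (0.17, array([ 0.534 , -0.0511,  0.0198]))]
top dimmer_pivot [(0.71, array([ 0.3901, -0.2918,  0.0347]))]
side lamp_pivot [(0.59, array([ 0.5554, -0.3037,  0.0607]))]
side lamp_bar [(0.81, array([ 0.559 , -0.3094,  0.2114]))]
side dimmer_grip [(0.53, array([ 0.3527, -0.2993,  0.0908]))]
side dimmer_pivot [(0.63, array([ 0.3888, -0.2892,  0.036 ]))]
wrist lamp_pivot []
wrist lamp_bar []
wrist dimmer_grip []
wrist dimmer_pivot []
```

View pics/n1o.png

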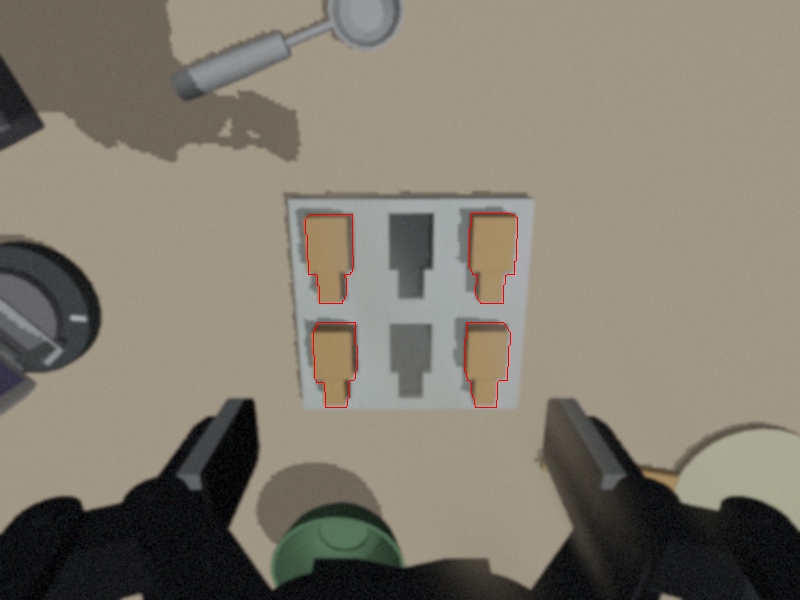

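All four blocks sit inside their pocket outlines and nothing else moved. Next I'll go above the lamp bar, turning the wrist the way that keeps joint 6 in range.

Call:
{"method": "arm_command", "body": {"plan": [{"linear":[0,0,-48],"delta_rot":[0,0,10],"fingers":0},{"linear":[-11,-60,-48],"delta_rot":[0,0,20],"fingers":0},{"linear":[-22,-120,-48],"delta_rot":[0,0,30],"fingers":0},{"linear":[-33,-180,-48],"delta_rot":[0,0,40],"fingers":0},{"linear":[-44,-240,-48],"delta_rot":[0,0,50],"fingers":0},{"linear":[-57,-310,-48],"delta_rot":[0,0,60],"fingers":0},{"linear":[-57,-310,-48],"delta_rot":[0,0,70],"fingers":0},{"linear":[-57,-310,-48],"delta_rot":[0,0,80],"fingers":0},{"linear":[-57,-310,-48],"delta_rot":[0,0,90],"fingers":0},{"linear":[-57,-310,-48],"delta_rot":[0,0,100],"fingers":0},{"linear":[-57,-310,-48],"delta_rot":[0,0,110],"fingers":0},{"linear":[-57,-310,-48],"delta_rot":[0,0,120],"fingers":0},{"linear":[-57,-310,-48],"delta_rot":[0,0,128],"fingers":0},{"linear":[-57,-310,-48],"delta_rot":[0,0,128],"fingers":0},{"linear":[-57,-310,-48],"delta_rot":[0,0,128],"fingers":0}]}}

```text
clock: 26.95
ee_pos: [0.5606, -0.3079, 0.2965]
eef_rot: [[0.676, 0.736, -0.0], [0.736, -0.676, -0.0], [-0.0, -0.0, -1.0]]
force: [0.4, -1.0, 0.1]
width: 0.0853
grasp_force: 0.0
```

```bash
python3 - <<'E'
from h import *
np.set_printoptions(precision=4,suppress=True)
im=arm.get_image('wrist'); save(im,'l1'); s=arm.sense(); print(s['clock'],s['ee_pos'],tool_yaw(s['eef_rot']),s['joints'])
for n in('lamp_pivot','lamp_bar','dimmer_grip','dimmer_pivot'): print(n,[(round(d['p'],2),cam2w(im,d['location'])) for d in arm.landmark_of('wrist',n)[:2]])
A=im['img'].copy()
for P in((.561,-.309,.21),(.557,-.302,.06)): cv2.drawMarker(A,tuple(proj(im,P)[0].astype(int).tolist()),(255,0,0),0,12,1)
cv2.imwrite('pics/l1o.png',cv2.resize(A,(800,600))[:,:,::-1])
E
```

```text
27.0 [ 0.5606 -0.3079  0.2965] -42.59544641954595 [-0.685   0.5522  0.9789 -0.      1.6105  0.0584]
lamp_pivot [(0.76, array([ 0.5585, -0.3056,  0.0618]))]
lamp_bar [(0.83, array([ 0.5609, -0.3088,  0.2133]))]
dimmer_grip [(0.8, array([ 0.3505, -0.3052,  0.0912]))]
dimmer_pivot [(0.71, array([ 0.3904, -0.291 ,  0.0392]))]
```

View pics/l1o.png

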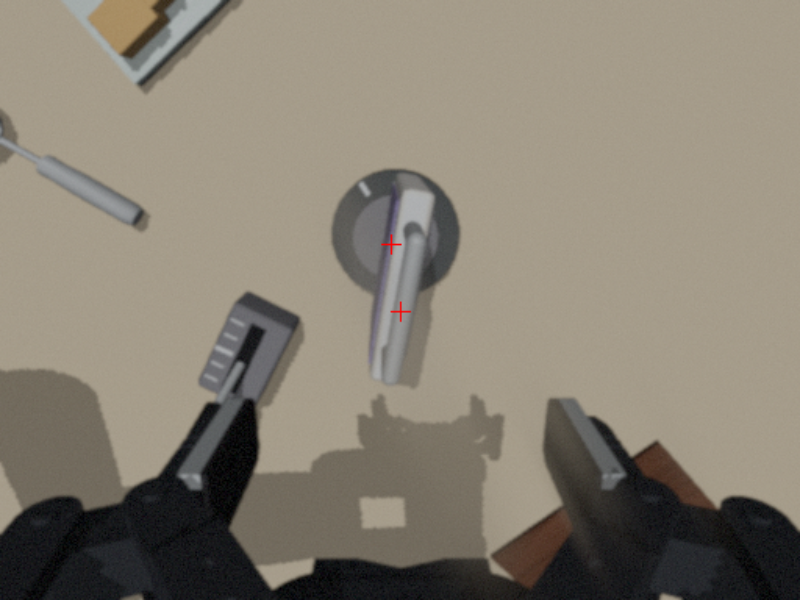

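```bash
python3 - <<'E'
from h import *
np.set_printoptions(precision=4,suppress=True)
im=arm.get_image('wrist'); k=.64
a=ray(im,(416*k,238*k),.21); b=ray(im,(394*k,376*k),.21); print(a,b,np.linalg.norm(a-b),(a+b)/2)
d=(a-b)[:2]; h=np.array([-d[1],d[0]]); 
left=np.array(im['orientation'])[:2,0]*-1; h*=np.sign(h@left); print('heading',np.degrees(np.arctan2(h[1],h[0])),'left',left)
f=ray(im,(396*k,232*k),.02); print('foot centre',f)
plan((*((a+b)/2)[:2],.198,np.degrees(np.arctan2(h[1],h[0]))))
A=im['img']; g=cv2.cvtColor(A,cv2.COLOR_RGB2GRAY)
for r in(165,180,200,220,235): print(r,g[r,235:285])
E
```

```text
[ 0.5906 -0.2869  0.21  ] [ 0.5347 -0.332   0.21  ] 0.07184439882863895 [ 0.5627 -0.3095  0.21  ]
heading 128.86506336982242 left [-0.7347  0.6784]
foot centre [ 0.5609 -0.303   0.02  ]
lin [0.2, 2.5, 98.5] rot [0.0, 0.0, 8.4]
165 [114 115 117 117 116 115 116 112 101  88  88  92 110 115 122 141 160 167
 170 171 170 164 144 124 126 138 145 149 150 152 149 146 138 129 120 104
  83  76  76  75  72  70  70  66  68  71  66  72  71  76]
180 [ 93  97  98  96  98  90  91  87  95 110 119 122 133 151 159 165 168 167
 164 152 132 125 135 142 147 150 149 148 147 143 132 118 109  92  77  68
  65  59  57  57  55  56  62  70  88 103 120 140 147 157]
200 [151 147 133 105  98 104 112 122 127 142 157 166 166 167 166 156 135 128
 132 140 144 147 152 145 146 140 136 129 115 109 104 117 117 119 116 116
 117 118 115 115 119 136 149 155 155 153 157 156 157 156]
220 [146 127 112 119 125 136 149 160 168 166 161 151 137 129 130 140 144 148
 151 149 145 142 136 130 119 107 109 118 122 121 122 122 120 122 121 122
 121 127 137 151 150 152 153 152 153 154 154 154 154 154]
235 [153 143 130 141 157 167 173 168 154 127 116 128 138 145 153 151 153 148
 143 139 129 123 116 119 117 122 119 121 122 119 121 119 120 121 129 141
 150 152 156 154 154 154 152 158 154 155 154 153 154 153]
```

Call:
{"method": "arm_command", "body": {"plan": [{"linear":[0,2,0],"delta_rot":[0,0,10.4],"fingers":0.3},{"linear":[0,2,40],"delta_rot":[0,0,10.4],"fingers":0.4},{"linear":[0,2,80],"delta_rot":[0,0,10.4],"fingers":0.4},{"linear":[0,2,99.5],"delta_rot":[0,0,10.4],"fingers":0.4},{"linear":[0,2,99.5],"delta_rot":[0,0,10.4],"fingers":0.7},{"linear":[0,2,99.5],"delta_rot":[0,0,10.4],"fingers":1},{"linear":[0,2,99.5],"delta_rot":[0,0,10.4],"fingers":1},{"linear":[0,2,99.5],"delta_rot":[0,0,10.4],"fingers":1},{"linear":[0,2,99.5],"delta_rot":[0,0,10.4],"fingers":1}], "squeeze": 50}}

```text
clock: 28.38
ee_pos: [0.5625, -0.3095, 0.1985]
eef_rot: [[0.8, 0.6, 0.002], [0.6, -0.8, -0.002], [0.001, 0.002, -1.0]]
force: [-0.1, 0.3, 6.7]
width: 0.0078
grasp_force: 49.3
```

Call:
{"method": "arm_command", "body": {"plan": [{"linear":[-0.5,-0.3,0],"delta_rot":[0,0,5],"fingers":1},{"linear":[-0.9,-0.6,0],"delta_rot":[0,0,11],"fingers":1},{"linear":[-1.3,-0.9,0],"delta_rot":[0,0,17],"fingers":1},{"linear":[-1.7,-1.2,0],"delta_rot":[0,0,23],"fingers":1},{"linear":[-2.1,-1.5,0],"delta_rot":[0,0,29],"fingers":1},{"linear":[-2.5,-1.8,0],"delta_rot":[0,0,35],"fingers":1},{"linear":[-2.8,-2.1,0],"delta_rot":[0,0,40],"fingers":1},{"linear":[-2.8,-2.1,0],"delta_rot":[0,0,41.8],"fingers":1},{"linear":[-2.8,-2.1,0],"delta_rot":[0,0,41.8],"fingers":1},{"linear":[-2.8,-2.1,0],"delta_rot":[0,0,41.8],"fingers":1}]}}

```text
clock: 29.62
ee_pos: [0.5579, -0.3104, 0.1985]
eef_rot: [[0.996, -0.086, -0.001], [-0.086, -0.996, -0.003], [-0.0, 0.003, -1.0]]
force: [-7.9, -1.8, 8.3]
width: 0.0079
grasp_force: 49.5
```

```bash
python3 - <<'E'
from h import *
np.set_printoptions(precision=4,suppress=True)
s=arm.sense(); print(s['ee_pos'],tool_yaw(s['eef_rot']),s['force'],s['moment'],s['joints'])
im=arm.get_image('side'); save(im,'s2')
for c in('side','top'):
    if c=='top': im=arm.get_image(c)
    for n in('lamp_pivot','lamp_bar'): print(c,n,[(round(d['p'],2),cam2w(im,d['location'])) for d in arm.landmark_of(c,n)[:2]])
R0=np.array(s['eef_rot'])
H=np.array([.086,.9963,0])
for t in(.05,.15,.25,.35,.45,.53):  # arc from tilt -0.04
    d=.15*(np.sin(t)-np.sin(-.04))*H+[0,0,.15*(np.cos(t)-np.cos(-.04))]; print(t,np.round(R0.T@d*1000,1))
E
```

```text
[ 0.5579 -0.3104  0.1985] -94.95264091301414 [-7.9419 -1.8498  8.2588] [-0.4114  1.1718  0.0904] [-0.6899  0.59    1.1677 -0.0025  1.3825  0.9678]
side lamp_pivot [(0.87, array([ 0.5538, -0.3034,  0.0595])), (0.36, array([0.5439, 0.0728, 0.0153]))]
side lamp_bar [(0.95, array([ 0.5577, -0.3079,  0.2125])), (0.74, array([0.5857, 0.0069, 0.0139]))]
top lamp_pivot [(0.78, array([ 0.5614, -0.3046,  0.0617])), (0.42, array([0.776 , 0.2362, 0.0007]))]
top lamp_bar []
0.05 [ -0.  -13.5   0. ]
0.15 [ -0.  -28.4   1.5]
0.25 [ -0.  -43.1   4.4]
0.35 [ -0.  -57.5   8.8]
0.45 [ -0.  -71.3  14.6]
0.53 [ -0.  -81.9  20.2]
```

Call:
{"method": "arm_command", "body": {"plan": [{"linear":[0,-13.5,0],"delta_rot":[0,0,0],"fingers":1},{"linear":[0,-28.4,1.5],"delta_rot":[0,0,0],"fingers":1},{"linear":[0,-43,4.4],"delta_rot":[0,0,0],"fingers":1},{"linear":[0,-57.5,8.8],"delta_rot":[0,0,0],"fingers":1},{"linear":[0,-71,14.6],"delta_rot":[0,0,0],"fingers":1},{"linear":[0,-81.5,20],"delta_rot":[0,0,0],"fingers":1},{"linear":[0,-81.5,20],"delta_rot":[0,0,0],"fingers":1},{"linear":[0,-81.5,20],"delta_rot":[0,0,0],"fingers":1},{"linear":[0,-81.5,20],"delta_rot":[0,0,0],"fingers":1}]}}

```text
clock: 31.05
ee_pos: [0.5658, -0.2274, 0.1773]
eef_rot: [[0.996, -0.086, 0.0], [-0.086, -0.996, 0.002], [0.0, -0.002, -1.0]]
force: [-1.3, 5.8, 5.9]
width: 0.0078
grasp_force: 50.6
```

```bash
python3 - <<'E'
from h import *
np.set_printoptions(precision=4,suppress=True)
s=arm.sense(); print(s['ee_pos'],tool_yaw(s['eef_rot']),s['force'],s['joints'],s['width'])
for c in('side','top'):
    im=arm.get_image(c); save(im,c+'3')
    for n in('lamp_pivot','lamp_bar'): print(c,n,[(round(d['p'],2),cam2w(im,d['location'])) for d in arm.landmark_of(c,n)[:2]])
a=cv2.imread('pics/side3.png')[80:220,200:400];cv2.imwrite('pics/side3c.png',cv2.resize(a,(800,560),interpolation=cv2.INTER_CUBIC))
E
```

```text
[ 0.5658 -0.2274  0.1773] -94.91989694502607 [-1.3143  5.779   5.8655] [-0.5748  0.542   1.3018  0.0017  1.2985  1.0814] 0.007786903515228563
side lamp_pivot [(0.73, array([ 0.5563, -0.3018,  0.0595])), (0.25, array([ 0.353 , -0.3052,  0.0911]))]
side lamp_bar [(0.72, array([ 0.5616, -0.2263,  0.1931]))]
top lamp_pivot []
top lamp_bar []
```

View pics/side3c.png

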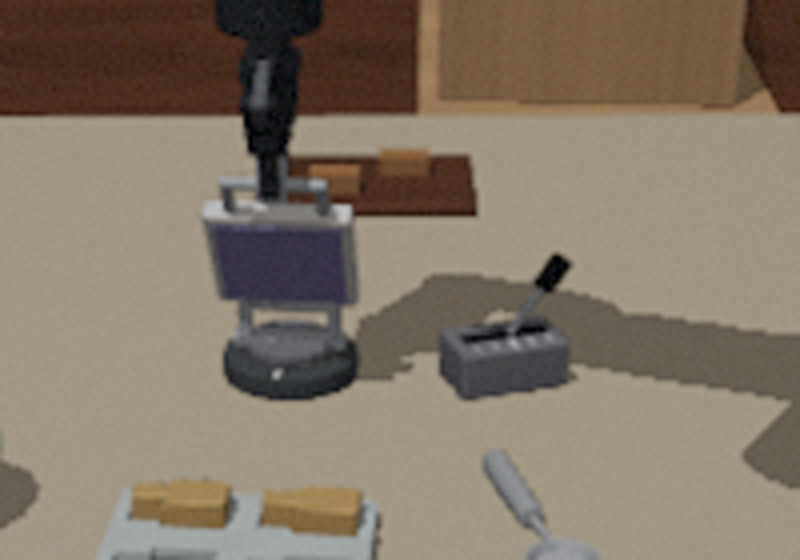

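The lamp faces the nest and leans forward in the grip. The two pieces behind it lie on the brown tray, not the counter. I'll let go of the bar and rise.

Call:
{"method": "arm_command", "body": {"plan": [{"linear":[0,0,0],"delta_rot":[0,0,0],"fingers":0.7},{"linear":[0,0,0],"delta_rot":[0,0,0],"fingers":0.6},{"linear":[0,0,0],"delta_rot":[0,0,0],"fingers":0.6},{"linear":[0,0,-20],"delta_rot":[0,0,0],"fingers":0.6},{"linear":[0,0,-70],"delta_rot":[0,0,0],"fingers":0.6},{"linear":[0,0,-120],"delta_rot":[0,0,0],"fingers":0},{"linear":[0,0,-120],"delta_rot":[0,0,0],"fingers":0}]}}

```text
clock: 32.22
ee_pos: [0.5665, -0.2287, 0.3011]
eef_rot: [[0.996, -0.086, 0.006], [-0.086, -0.996, -0.004], [0.007, 0.004, -1.0]]
force: [-1.5, -0.0, -0.5]
width: 0.0694
grasp_force: 0.0
```

```bash
python3 - <<'E'
from h import *
np.set_printoptions(precision=4,suppress=True)
s=arm.sense(); print(s['clock'],s['ee_pos'],tool_yaw(s['eef_rot']),s['joints'])
for c in('side','top','wrist'):
    im=arm.get_image(c); save(im,c+'4')
    for n in('lamp_pivot','lamp_bar','dimmer_grip','dimmer_pivot'): print(c,n,[(round(d['p'],2),cam2w(im,d['location'])) for d in arm.landmark_of(c,n)[:2]])
cv2.imwrite('pics/w4.png',cv2.resize(im['img'],(800,600))[:,:,::-1])
E
```

```text
32.225 [ 0.5665 -0.2287  0.3011] -94.92338434175373 [-0.5752  0.4729  1.0895 -0.0001  1.5714  1.0815]
side lamp_pivot [(0.69, array([ 0.5561, -0.3031,  0.0591]))]
side lamp_bar [(0.64, array([0.5455, 0.0717, 0.0136])), (0.6, array([ 0.5636, -0.2262,  0.1884]))]
side dimmer_grip [(0.57, array([ 0.3551, -0.3057,  0.0887])), (0.55, array([0.5445, 0.071 , 0.0178]))]
side dimmer_pivot [(0.72, array([ 0.3868, -0.2903,  0.0357]))]
top lamp_pivot []
top lamp_bar []
top dimmer_grip [(0.43, array([ 0.5044,  0.4417, -0.0005]))]
top dimmer_pivot [(0.75, array([ 0.5356, -0.0506,  0.0205]))]
wrist lamp_pivot [(0.79, array([ 0.5567, -0.3067,  0.057 ])), (0.55, array([0.5413, 0.0113, 0.0171]))]
wrist lamp_bar [(0.84, array([ 0.564 , -0.2282,  0.191 ]))]
wrist dimmer_grip [(0.86, array([ 0.3512, -0.3031,  0.0868]))]
wrist dimmer_pivot [(0.81, array([ 0.388 , -0.2911,  0.0377])), (0.29, array([0.5888, 0.0076, 0.0102]))]
```

View pics/w4.png

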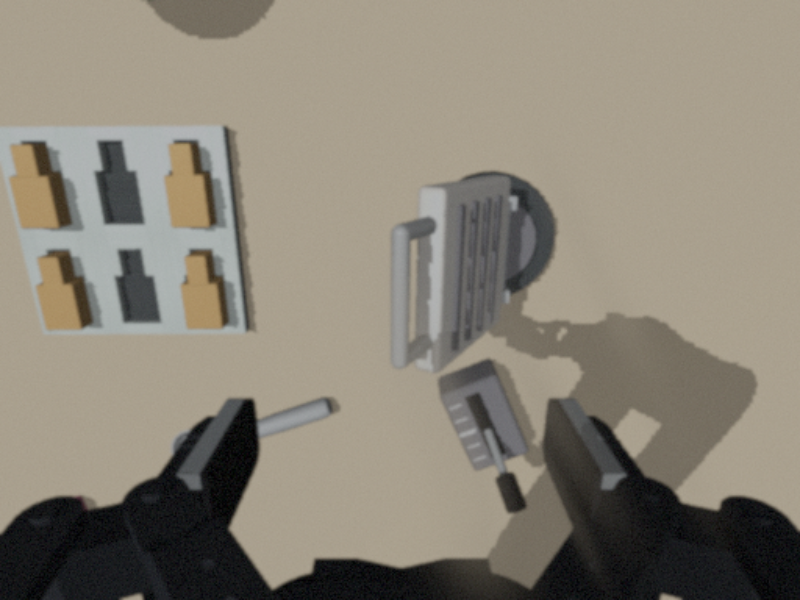

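```bash
python3 - <<'E'
from h import *
plan((.352,-.304,.20,-70.2))
E
```

```text
lin [-206.3, 94.0, 97.0] rot [-0.0, 0.0, -24.7]
```

Call:
{"method": "arm_command", "body": {"plan": [{"linear":[-52,24,0],"delta_rot":[0,0,-7],"fingers":0.4},{"linear":[-104,48,0],"delta_rot":[0,0,-14],"fingers":0.4},{"linear":[-156,72,0],"delta_rot":[0,0,-21],"fingers":0.4},{"linear":[-206,94,20],"delta_rot":[0,0,-24.7],"fingers":0.4},{"linear":[-206,94,60],"delta_rot":[0,0,-24.7],"fingers":0.4},{"linear":[-206,94,97],"delta_rot":[0,0,-24.7],"fingers":0.4},{"linear":[-206,94,97],"delta_rot":[0,0,-24.7],"fingers":0.4},{"linear":[-206,94,97],"delta_rot":[0,0,-24.7],"fingers":0.4}]}}

```text
clock: 33.98
ee_pos: [0.3528, -0.3045, 0.2015]
eef_rot: [[0.941, 0.339, 0.001], [0.339, -0.941, -0.002], [0.001, 0.002, -1.0]]
force: [-0.1, -0.6, 0.3]
width: 0.0508
grasp_force: 0.0
```

```bash
python3 - <<'E'
from h import *
np.set_printoptions(precision=4,suppress=True)
s=arm.sense(); print(s['clock'],s['ee_pos'],tool_yaw(s['eef_rot']),s['joints'])
for c in('side','wrist'):
    im=arm.get_image(c)
    for n in('lamp_bar','dimmer_grip','dimmer_pivot'): print(c,n,[(round(d['p'],2),cam2w(im,d['location'])) for d in arm.landmark_of(c,n)[:2]])
A=im['img'].copy()
for P in((.352,-.304,.087),(.389,-.2905,.04)): cv2.drawMarker(A,tuple(proj(im,P)[0].astype(int).tolist()),(255,0,0),0,12,1)
cv2.imwrite('pics/w5.png',A[:,:,::-1])
plan((.352,-.304,.077,-70.2))
E
```

```text
33.975 [ 0.3528 -0.3045  0.2015] -70.21024222957415 [-0.9643  0.2092  1.714   0.      1.2162  0.2611]
side lamp_bar [(0.7, array([ 0.5649, -0.2263,  0.1909]))]
side dimmer_grip [(0.6, array([0.5436, 0.0699, 0.0147])), (0.55, array([0.5411, 0.0132, 0.019 ]))]
side dimmer_pivot [(0.65, array([ 0.3879, -0.2912,  0.0381]))]
wrist lamp_bar []
wrist dimmer_grip [(0.57, array([ 0.3504, -0.3061,  0.0889]))]
wrist dimmer_pivot [(0.78, array([ 0.3896, -0.2897,  0.0358]))]
lin [-0.3, -0.3, 123.3] rot [0.0, -0.0, -0.0]
```

View pics/w5.png

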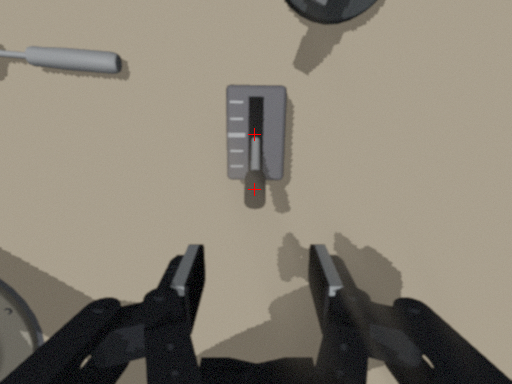

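Call:
{"method": "arm_command", "body": {"plan": [{"linear":[-0.3,-0.3,50],"delta_rot":[0,0,0],"fingers":0.4},{"linear":[-0.3,-0.3,95],"delta_rot":[0,0,0],"fingers":0.4},{"linear":[-0.3,-0.3,123],"delta_rot":[0,0,0],"fingers":0.4},{"linear":[-0.3,-0.3,123],"delta_rot":[0,0,0],"fingers":0.6},{"linear":[-0.3,-0.3,123],"delta_rot":[0,0,0],"fingers":1},{"linear":[-0.3,-0.3,123],"delta_rot":[0,0,0],"fingers":1},{"linear":[-0.3,-0.3,123],"delta_rot":[0,0,0],"fingers":1},{"linear":[-0.3,-0.3,123],"delta_rot":[0,0,0],"fingers":1}], "squeeze": 30}}

```text
clock: 35.38
ee_pos: [0.3518, -0.3034, 0.0781]
eef_rot: [[0.941, 0.338, -0.0], [0.338, -0.941, 0.0], [-0.0, -0.0, -1.0]]
force: [-3.5, 3.5, 1.0]
width: 0.0164
grasp_force: 30.4
```

Call:
{"method": "arm_command", "body": {"plan": [{"linear":[5,0,-4],"delta_rot":[0,0,0],"fingers":1},{"linear":[11,0,-7.6],"delta_rot":[0,0,0],"fingers":1},{"linear":[20,0,-11.7],"delta_rot":[0,0,0],"fingers":1},{"linear":[29,0,-14.4],"delta_rot":[0,0,0],"fingers":1},{"linear":[35,0,-15.3],"delta_rot":[0,0,0],"fingers":1},{"linear":[41,0,-15.8],"delta_rot":[0,0,0],"fingers":1},{"linear":[41,0,-15.8],"delta_rot":[0,0,0],"fingers":1},{"linear":[41,0,-15.8],"delta_rot":[0,0,0],"fingers":1}]}}

```text
clock: 36.38
ee_pos: [0.3908, -0.2899, 0.0929]
eef_rot: [[0.941, 0.338, 0.001], [0.338, -0.941, 0.0], [0.001, 0.0, -1.0]]
force: [-0.6, 3.1, -5.0]
width: 0.0166
grasp_force: 29.6
```

```bash
python3 - <<'E'
from h import *
np.set_printoptions(precision=4,suppress=True)
s=arm.sense(); print(s['clock'],s['ee_pos'],s['force'],s['width'])
im=arm.get_image('side'); save(im,'s6')
for n in('dimmer_grip','dimmer_pivot'): print(n,[(round(d['p'],2),cam2w(im,d['location'])) for d in arm.landmark_of('side',n)[:2]])
E
```

```text
36.375 [ 0.3908 -0.2899  0.0929] [-0.5991  3.0708 -5.0354] 0.016557049256813894
dimmer_grip [(0.59, array([ 0.3828, -0.2928,  0.1014]))]
dimmer_pivot [(0.73, array([ 0.3894, -0.2898,  0.0392]))]
```

Next I'll release, rise straight up, back away and check.

Call:
{"method": "arm_command", "body": {"plan": [{"linear":[0,0,0],"delta_rot":[0,0,0],"fingers":0.6},{"linear":[0,0,0],"delta_rot":[0,0,0],"fingers":0.5},{"linear":[0,0,0],"delta_rot":[0,0,0],"fingers":0.5},{"linear":[0,0,-30],"delta_rot":[0,0,0],"fingers":0.5},{"linear":[0,0,-90],"delta_rot":[0,0,0],"fingers":0.5},{"linear":[-30,0,-140],"delta_rot":[0,0,0],"fingers":0.4},{"linear":[-50,0,-150],"delta_rot":[0,0,0],"fingers":0.4},{"linear":[-50,0,-150],"delta_rot":[0,0,0],"fingers":0.4}]}}

```text
clock: 37.52
ee_pos: [0.3431, -0.3075, 0.2437]
eef_rot: [[0.942, 0.337, 0.001], [0.337, -0.942, -0.002], [0.001, 0.002, -1.0]]
force: [0.6, -0.1, 0.2]
width: 0.051
grasp_force: 0.0
```

```bash
python3 - <<'E'
from h import *
np.set_printoptions(precision=4,suppress=True)
s=arm.sense(); print(s['clock'],s['ee_pos'],s['force'])
im=arm.get_image('wrist'); a=im['img'].copy()
for n in('dimmer_grip','dimmer_pivot'): print(n,[(round(d['p'],2),cam2w(im,d['location'])) for d in arm.landmark_of('wrist',n)[:2]])
si=arm.get_image('side')
for n in('dimmer_grip','lamp_bar','lamp_pivot','spoon','bowl','fan','clip'): print(n,[(round(d['p'],2),cam2w(si,d['location'])) for d in arm.landmark_of('side',n)[:2]])
b=cv2.resize(si['img'][80:280,180:400],(422,384),interpolation=cv2.INTER_CUBIC)
cv2.imwrite('pics/f1.png',cv2.resize(np.hstack([cv2.resize(a,(378,284)),cv2.resize(b,(422,284))]),(800,284))[:,:,::-1])
b=cv2.resize(si['img'][90:250,200:400],(800,600),interpolation=cv2.INTER_CUBIC); b[:225,:300]=cv2.resize(a,(300,225)); cv2.imwrite('pics/f1.png',b[:,:,::-1])
E
```

```text
37.525 [ 0.3431 -0.3075  0.2437] [ 0.625  -0.1192  0.2042]
dimmer_grip [(0.68, array([ 0.3795, -0.2959,  0.0998]))]
dimmer_pivot [(0.62, array([ 0.387 , -0.2933,  0.0347]))]
dimmer_grip [(0.44, array([ 0.3831, -0.2945,  0.1053])), (0.21, array([ 0.5337, -0.0486,  0.0214]))]
lamp_bar [(0.63, array([ 0.564 , -0.2295,  0.1912]))]
lamp_pivot [(0.6, array([ 0.5529, -0.3033,  0.059 ])), (0.22, array([0.6323, 0.0681, 0.0172]))]
spoon [(0.79, array([ 0.3831, -0.0661, -0.0023])), (0.25, array([0.7803, 0.2389, 0.0037]))]
bowl [(0.95, array([ 0.8119, -0.0745, -0.0004])), (0.59, array([0.7789, 0.2394, 0.0014]))]
fan [(0.74, array([0.7795, 0.2388, 0.0048]))]
clip [(0.94, array([0.5073, 0.4388, 0.0006])), (0.39, array([ 0.3856, -0.2946,  0.1015]))]
```

View pics/f1.png

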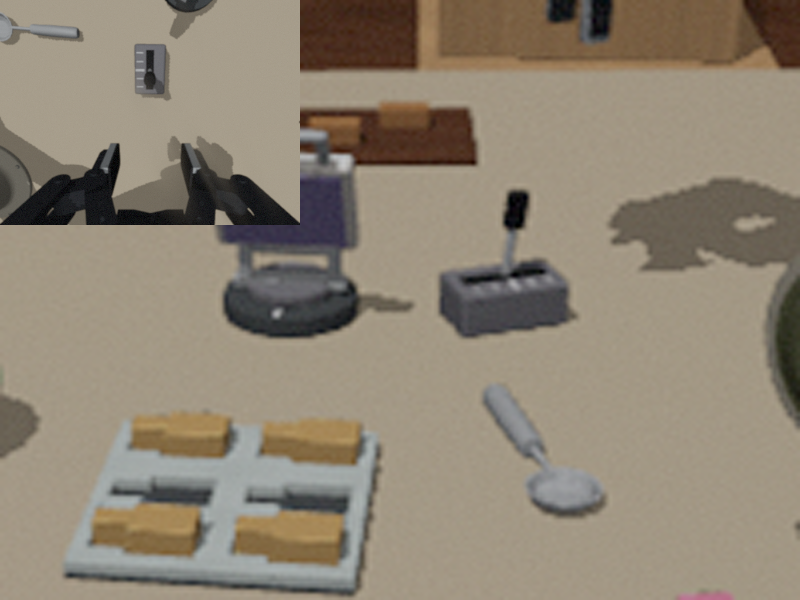

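```bash
python3 - <<'E'
from h import *
np.set_printoptions(precision=3,suppress=True)
e=np.array([.941,.338,0]); p=np.array([.3888,-.2908,.035]); f=lambda q:(q-[200,90])*[4,3.75]
si=arm.get_image('side'); w=arm.get_image('wrist')
for t in(-.3,-.2,-.1,0,.1):
    L=[p+l*(np.sin(t)*e+np.array([0,0,np.cos(t)])) for l in(.01,.05,.08)]; print(t,f(proj(si,L)).round(0).tolist(),proj(w,L).round(1).tolist())
m=(w['img'].max(2)<75).astype(np.uint8); 
for im,n,(u,v) in((w,'wrist',(256,130)),(si,'side',(329,142))):
    m=(im['img'].max(2)<60).astype(np.uint8); k,l,st,ce=cv2.connectedComponentsWithStats(m)
    for i in range(1,k):
        if abs(ce[i][0]-u)<25 and abs(ce[i][1]-v)<30 and st[i,4]>8: print(n,st[i],ce[i],f(ce[i]))
E
```

```text
-0.3 [[506.0, 270.0], [522.0, 227.0], [535.0, 193.0]] [[255.7, 123.4], [255.7, 140.4], [255.7, 155.8]]
-0.2 [[505.0, 270.0], [517.0, 226.0], [526.0, 192.0]] [[255.7, 122.4], [255.7, 135.4], [255.6, 147.3]]
-0.1 [[504.0, 270.0], [511.0, 226.0], [516.0, 192.0]] [[255.7, 121.5], [255.7, 130.2], [255.6, 138.3]]
0 [[502.0, 270.0], [505.0, 227.0], [507.0, 193.0]] [[255.7, 120.5], [255.7, 124.8], [255.6, 128.8]]
0.1 [[501.0, 271.0], [499.0, 228.0], [497.0, 195.0]] [[255.7, 119.5], [255.7, 119.2], [255.6, 119.0]]
wrist [247  86  21  67 861] [256.712 121.079] [226.848 116.546]
side [326 141   6  10  46] [328.587 145.587] [514.348 208.451]
side [327 160   9   4  20] [331.1  161.95] [524.4   269.812]
side [316 163  10   3  20] [320.5 163.9] [482.    277.125]
```

The lever leans about 0.05–0.1 rad short of upright, which is near the edge of the band. I'll regrip it and nudge it 6 mm forward.

Call:
{"method": "arm_command", "body": {"plan": [{"linear":[43.6,0,0],"delta_rot":[0,0,0],"fingers":0.4},{"linear":[43.6,0,50],"delta_rot":[0,0,0],"fingers":0.4},{"linear":[43.6,0,100],"delta_rot":[0,0,0],"fingers":0.4},{"linear":[43.6,0,140],"delta_rot":[0,0,0],"fingers":0.4},{"linear":[43.6,0,151.5],"delta_rot":[0,0,0],"fingers":0.4},{"linear":[43.6,0,151.5],"delta_rot":[0,0,0],"fingers":1},{"linear":[43.6,0,151.5],"delta_rot":[0,0,0],"fingers":1},{"linear":[43.6,0,151.5],"delta_rot":[0,0,0],"fingers":1},{"linear":[43.6,0,151.5],"delta_rot":[0,0,0],"fingers":1},{"linear":[46.6,0,151.5],"delta_rot":[0,0,0],"fingers":1},{"linear":[49.6,0,151.5],"delta_rot":[0,0,0],"fingers":1},{"linear":[49.6,0,151.5],"delta_rot":[0,0,0],"fingers":1},{"linear":[49.6,0,151.5],"delta_rot":[0,0,0],"fingers":0.5},{"linear":[49.6,0,151.5],"delta_rot":[0,0,0],"fingers":0.5},{"linear":[49.6,0,151.5],"delta_rot":[0,0,0],"fingers":0.5},{"linear":[49.6,0,120],"delta_rot":[0,0,0],"fingers":0.5},{"linear":[49.6,0,60],"delta_rot":[0,0,0],"fingers":0.4},{"linear":[10,0,10],"delta_rot":[0,0,0],"fingers":0.4},{"linear":[0,0,0],"delta_rot":[0,0,0],"fingers":0.4},{"linear":[0,0,0],"delta_rot":[0,0,0],"fingers":0.4}]}}

```text
clock: 40.67
ee_pos: [0.3432, -0.3071, 0.2428]
eef_rot: [[0.941, 0.337, 0.0], [0.337, -0.941, -0.0], [0.0, 0.001, -1.0]]
force: [0.4, -0.8, -0.6]
width: 0.0517
grasp_force: 0.0
```

```bash
python3 - <<'E'
from h import *
np.set_printoptions(precision=3,suppress=True)
si=arm.get_image('side'); im=si; f=lambda q:(q-[200,90])*[4,3.75]
m=(im['img'].max(2)<60).astype(np.uint8); k,l,st,ce=cv2.connectedComponentsWithStats(m)
for i in range(1,k):
    if abs(ce[i][0]-329)<25 and abs(ce[i][1]-142)<30 and st[i,4]>8: print(st[i],f(ce[i]))
for n in('dimmer_grip','dimmer_pivot'): print(n,[(round(d['p'],2),cam2w(si,d['location'])) for d in arm.landmark_of('side',n)[:1]])
w=arm.get_image('wrist')
for n in('dimmer_grip','dimmer_pivot'): print(n,[(round(d['p'],2),cam2w(w,d['location'])) for d in arm.landmark_of('wrist',n)[:1]])
E
```

```text
[293 133  26   1  26] [422.   161.25]
[325 141   6  10  45] [508.622 208.333]
[327 160   9   4  22] [523.455 269.489]
[316 163  10   3  18] [481.111 277.5  ]
dimmer_grip [(0.62, array([ 0.39 , -0.294,  0.102]))]
dimmer_pivot [(0.94, array([ 0.391, -0.292,  0.038]))]
dimmer_grip [(0.56, array([ 0.388, -0.294,  0.101]))]
dimmer_pivot [(0.63, array([ 0.387, -0.291,  0.035]))]
```

```bash
python3 -c "
from rig import arm
print(arm.job_done())"
```

```text
the job is handed in; nothing more can be done
None
```

I handed the job in, and no verdict came back: all four bamboo blocks on the counter are seated in corner pockets, the lamp faces the nest leaning about 0.52 rad, and the dimmer lever stands within about 0.03 rad of upright after one corrective nudge.

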